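# Press a stick-on heat sink onto a chip with the push gauge

## Task

Stick the small square pin-fin heat sink onto the big black chip of the opened player, the chip between the two upright capacitors: set it down gently, flat, centred and squared up with the chip, and let go of it. Then take the push gauge (the straight, flat-topped cylinder) out of the tool rack, stand it upright with its rubber foot on the bright round land in the middle of the heat sink, and press lightly until its plunger is about half-way in. Finish while still holding the gauge pressed there, without ramming it, and leave everything else on the bench where it is.

Things in the scene. Friction and masses are not known exactly. Their poses are not given: they have to be found in the camera images.
- sink_mid (a point): centre (half-way up) of the loose heat sink: dark anodised square block 32 x 32 x 22 mm, about 45 g, standing on the table, pins upward, grey adhesive pad underneath (it does not stick at once). Either pair of sides may be gripped (solid from 2 to 21 mm up). x and y along its sides, z up; alike every quarter turn.
- sink_land (a point): centre of the bright flat round land, 16 mm across, on top in the middle of the heat sink; 11 mm above its centre, 1 mm above the pin tops.
- chip_top (a point): centre of the top face of the big black square chip, 34 x 34 mm, on the green board of the opened player. The face is level, 28 mm above the table, 4 mm above the board; x and y along the chip's sides, z up. Two upright round capacitors, 16 mm across, 24 mm tall, stand 56 mm from its centre along its +y and -y; otherwise only parts under 3 mm tall within 60 mm of it.
- player: the opened player, fixed to the bench: steel tray 250 (x) x 360 (y) mm with a green board at its -y side and a tan board at its +y side; nothing on it is higher than 61 mm above the table. Origin: centre of its underside; the chip's axes are parallel to its own.
- gauge_grip (a point): middle of the handle of the push gauge, on its axis: black cylinder 24 mm across, 85 mm tall, flat top 40 mm above this point, shoulder 45 mm below it. Under the shoulder a 17 mm nose 30 mm long, then the plunger and foot. It stands upright in one of the rack's holes, shoulder on the top face, nose in the hole with 1 mm clearance. About 100 g. z along its axis, up.
- gauge_foot (a point): centre of the flat underside of the gauge's round rubber foot, 12 mm across, on a 6 mm plunger; 110 mm below gauge_grip when the plunger is out, 65 mm below the rack's top face at the start, so the gauge must rise over 65 mm to leave the rack. z along the axis, up into the gauge.
- plunger (a joint): how far the gauge's spring plunger is pushed in, in m: 0 out, 0.016 fully in; about 0.7 N to start it, 3.5 N half-way (0.008), 6.3 N fully in (350 N/m).
- rack: fixed plywood tool rack, 190 (its x) x 60 (its y) mm, top face 95 mm above the table; three holes along its x at -58, 0 and +58 mm. Origin: centre of its underside. The gauge and two screwdrivers stand in the holes in any order; grip them across the rack's y, where it is clear.
- driver_flat_mid (a point): bulbous domed black screwdriver handle (flat blade below), up to 31 mm across and 88 mm tall, standing in another hole of the rack; not the gauge. Point on its axis 45 mm above the rack's top face. Leave alone.
- driver_cross_mid (a point): bulbous domed black screwdriver handle (cross tip below), up to 31 mm across and 88 mm tall, standing in another hole of the rack; not the gauge. Point on its axis 45 mm above the rack's top face. Leave alone.
- long_sink: long bright heat sink with six straight fins, 60 x 26 x 30 mm, loose on the table; a different part, leave alone. Origin: centre of its underside, x along it.
- bowl: green plastic bowl, 120 mm across, 45 mm tall, loose; leave alone. Origin: centre of its underside.
- mug: white mug, 82 mm across, 95 mm tall; leave alone. Origin: centre of its underside.
- brush: small wooden brush lying on the table; leave alone.
- cleaner: white plastic bottle, 48 mm across, 120 mm tall; leave alone. Origin: centre of its underside.
Mind the look-alikes: they are no part of the job. Several things look just like the part that bears sink_mid: the one meant starts farthest from the robot's base.

How it is judged:
By the outcome, as a careful person would: the job done as asked, in the order asked, and still so for the second after the job is handed in, while the arm keeps its last pose, push and grip.
It also fails if it takes over 54 s, if anything falls off the work surface, if the arm or the gripper's body presses on something with over 40 N, if the wrist force passes 120 N, or if a joint passes its speed limit or range.

## Robot

A 6-joint arm with a two-finger parallel gripper is mounted at the origin on the work surface. World frame = base frame: x ahead of the robot, y to its left, z up, the work surface at z = 0. Lengths are in m, angles in rad, forces in N, time in s.
With the tool pointing down it reaches from about 0.375 to 0.9 m from the base axis. Payload 3.1 kg.
Tool frame: the origin (TCP) lies on the centre line of the jaws, within the pads' length; the fingertips stand 25 mm ahead of it and the grasp point (between the pads) lies 6 mm ahead of it (manip.tips_ahead is the distance from the TCP to the fingertips, in m); z points along the fingers, y is the direction in which the jaws open and shut (so a half turn about z gives the same grasp; the last joint's range is limited). The gripper opens to 85 mm and grips with 20 to 120 N. Pads are 22 mm wide; open, the fingers measure 114 mm over their backs; the gripper's body (76 mm by 85 mm) begins 54 mm behind the grasp point. The pads swing forward as they close: fully open they stand 13 mm farther back than shut.
Start: joints at [1.067, 0.527, 1.433, -0, 1.181, -0.178], TCP at [0.199, 0.592, 0.218] pointing down, gripper open.
Joint ranges: [-3.08, 3.08], [-0.75, 2.2], [0.22, 2.44], [-1.43, 4.57], [0, 2.65], [-2.85, 2.85]. Speed limits (rad/s): [2.79, 2.79, 3.14, 3.14, 3.14, 3.14].

## Interface

Orientations are given as a unit quaternion [x, y, z, w].
In Python, from station import manip gives the robot as it stands.
- The arm moves only by the tool play_rows, never from a script. Its argument "steps" is a list that holds one entry, the list of rows, each a list of 6 numbers: the shift along the tool's x, y, z in m, then the turn, a rotation vector about the tool's x, y, z in degrees. In form: [[[x, y, z, rx, ry, rz], ...]]. A call has 1 to 10 rows; each row shifts and turns the commanded pose from where the row before left it, along the tool's axes as they then stand; what a row does not reach is not made up. A row lasts 1/8 s, in which the tool goes at most 62.5 mm and 10.7 degrees, less where a joint would pass 70% of its speed; a pose out of reach is approached as far as the arm can. A call is refused whole if a number of a shift passes 0.0625 or a number of a turn 10.7, either way. A call with a gripper value outside its range is refused whole. "fingers" is the opening, from 0 (shut) to 1 (fully open), set as the call begins (left out, the last holds). The fingers move at their own pace and stop on an object; "squeeze" is the grip in N (left out, the last holds). Time passes only in rows, so rows that do not move let the fingers close. It gives the time, the measured TCP pose, the force and the opening at its end, in the units of the state.
- manip.sense(): the state, without advancing time (a new reading comes with each control period).
- manip.snapshot(name): name is "scene" or "top" or "wrist"; returns a dict with "img" (480x640x3 uint8, red, green, blue), "K" (3x3 intrinsics, pixels), "world_from_camera" (4x4, takes a point from camera to world coordinates). Camera axes: x right, y down, z forward; pixel columns grow to the right and rows downward; lengths in m; the calibration is good to about 2 mm. A picture is of the moment at which its call begins. There is no depth.
- manip.sign_off(): hands the job in, once; it reports no verdict.
Trained networks look in a picture, given as the dict that the camera call returned (one of the last four; its "shot" number tells which), for a name from the list of things; names that differ only in an ending like _2 or _b are one class to them, and where a whole thing is asked for, a point or a joint stands for the part that bears it (a point fixed in the world has none). Each returns a list of dicts, best first, with "score" (0 to 1); they miss things now and then, are a little off and sometimes report something else, mostly with a low value. They report only what shows in the picture. A call takes as long as a camera call. They do not tell look-alikes from the thing itself.
- manip.regions_of(label, picture): "pixels" (480x640 bool, what is visible of it) and "rect" ([left, top, right, bottom] in pixels, round what is visible of it).
- manip.pinpoint(label, picture): "point" ([column, row] in pixels: a listed point, or the origin of a listed thing).
The state is a dict: "t": time; "q": joint angles; "qd": joint speeds; "tau": joint torques, N m; "tcp_pos": TCP position; "tool_rot": TCP orientation; "force": force on the tool from outside, world axes, zero at the start; "ft_torque": the same for the moment, N m; "finger_gap": opening from 0.0 (shut) to 1.0 (fully open).
Only numpy, scipy, OpenCV 4.12 (cv2) and the standard library are available. Lean on these libraries where they do the work, as an engineer would, in place of code of your own. Each camera call takes 0.05 s, during which the arm holds its last target.

## Working session

There is one attempt and no reset: what is moved stays moved. The work goes in short steps, Python scripts to look and compute and a tool call to move; the robot and the scene stay as the last step left them, time stands still between calls to the robot, and variables do not carry over. Pictures are saved under pics/ and viewed, and the job is handed in when it is done.

Besides the shell and the picture viewer there is one more tool, called after "Emit:" by a JSON object that holds its "op" and its "data". play_rows: Moves the arm, as the interface text tells. Its arguments: {"type":"object","properties":{"steps":{"type":"array"},"fingers":{"type":"number"},"squeeze":{"type":"number"}},"required":["steps"]}

```bash
mkdir -p pics; ls
python3 - <<'E'
from station import manip
import cv2
for n in ("scene","top","wrist"):
    s=manip.snapshot(n); cv2.imwrite(f"pics/{n}0.png",s["img"][:,:,::-1])
    print(n,s["K"].tolist(),s["world_from_camera"].round(4).tolist())
    for l in ("sink_mid","chip_top","gauge_grip","player","rack","long_sink"):
        try:
            print(l,[( [round(float(v)) for v in d["point"]],round(float(d["score"]),2)) for d in manip.pinpoint(l,s)])
        except Exception as e: print(l,e)
print(manip.sense())
E
```

```text
pics
scene [[469.2705244524292, 0.0, 323.36028349058], [0.0, 469.2705244524292, 230.39771996421754], [0.0, 0.0, 1.0]] [[0.8261, 0.3323, -0.4552, 0.9818], [0.5635, -0.4898, 0.6652, -0.7088], [-0.0019, -0.806, -0.5918, 0.7786], [0.0, 0.0, 0.0, 1.0]]
sink_mid [([161, 296], 0.63), ([284, 267], 0.58), ([263, 305], 0.46), ([256, 278], 0.45)]
chip_top [([371, 255], 0.97)]
gauge_grip [([192, 324], 0.88)]
player [([390, 251], 0.68), ([264, 307], 0.23)]
rack [([226, 385], 0.55)]
long_sink [([357, 342], 0.66)]
top [[487.8824328327511, 0.0, 314.9163908277744], [0.0, 487.8824328327511, 237.36610445261934], [0.0, 0.0, 1.0]] [[0.0195, -0.9903, 0.1377, 0.2987], [-0.9998, -0.0182, 0.0107, 0.0356], [-0.0081, -0.1379, -0.9904, 1.4255], [0.0, 0.0, 0.0, 1.0]]
sink_mid [([342, 272], 0.67), ([390, 256], 0.63), ([367, 283], 0.61)]
chip_top [([389, 252], 0.27)]
gauge_grip []
player [([272, 212], 0.68)]
rack [([451, 235], 0.74)]
long_sink [([372, 185], 0.65)]
wrist [[423.91368968020174, 0.0, 318.4220903640035], [0.0, 423.91368968020174, 243.4032278316816], [0.0, 0.0, 1.0]] [[0.3204, 0.9006, 0.2939, 0.1258], [0.9473, -0.3043, -0.1001, 0.6166], [-0.0007, 0.3105, -0.9506, 0.3734], [0.0, 0.0, 0.0, 1.0]]
sink_mid []
chip_top []
gauge_grip []
player []
rack []
long_sink []
{'t': 1.05, 'q': array([ 1.06749138e+00,  5.27485124e-01,  1.43269134e+00, -6.22676209e-05,
        1.18141357e+00, -1.78491223e-01]), 'qd': array([ 0.00011101,  0.00016091,  0.00086307, -0.00095754, -0.00107697,
       -0.00031055]), 'tau': array([ 5.06996439e-04, -4.42326343e+01, -1.78425658e+01, -1.89449811e-04,
        8.09296107e-04,  1.29893493e-06]), 'tcp_pos': array([0.19942977, 0.59230252, 0.21822231]), 'tool_rot': array([ 1.61682199e-01,  9.86842878e-01, -8.39304965e-06,  2.75845389e-05]), 'force': array([ 0.04945387,  0.9333974 , -1.05818532]), 'ft_torque': array([-0.01540955, -0.00707994, -0.00707159]), 'finger_gap': 1.0068220215874644}
```

View pics/scene0.png

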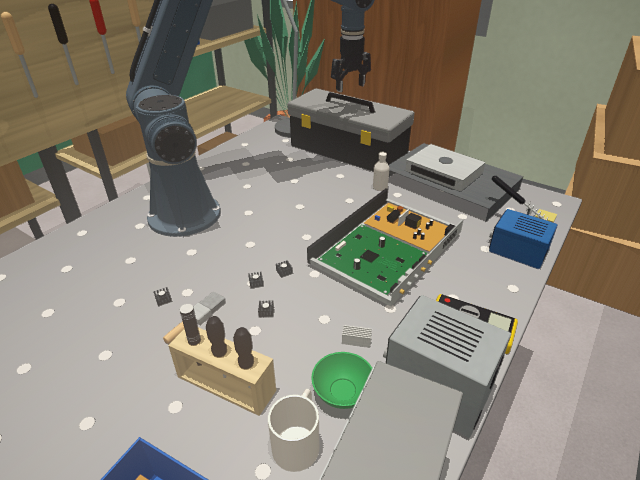

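View pics/top0.png

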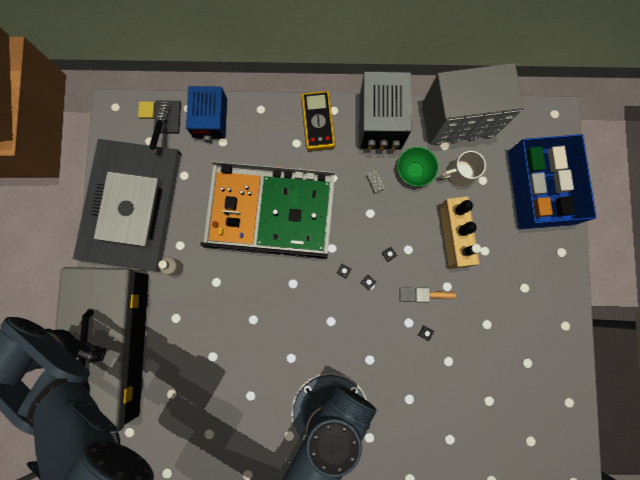

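```bash
cat > h.py <<'E'
from station import manip
import numpy as np, cv2
from scipy.spatial.transform import Rotation as R
def ray(s,p,z):
    K=s["K"];T=s["world_from_camera"]
    d=T[:3,:3]@np.linalg.inv(K)@np.array([p[0],p[1],1.]); o=T[:3,3]
    return o+d*(z-o[2])/d[2]
def proj(s,P):
    T=np.linalg.inv(s["world_from_camera"]); c=T[:3,:3]@np.asarray(P,float)+T[:3,3]; u=s["K"]@c; return u[:2]/u[2]
def tri(obs):  # [(snap,pixel)]
    A=np.zeros((3,3));b=np.zeros(3)
    for s,p in obs:
        T=s["world_from_camera"];d=T[:3,:3]@np.linalg.inv(s["K"])@np.array([p[0],p[1],1.]);d/=np.linalg.norm(d)
        M=np.eye(3)-np.outer(d,d);A+=M;b+=M@T[:3,3]
    return np.linalg.solve(A,b)
def save(s,name,crop=None,k=1):
    im=s["img"][:,:,::-1]
    if crop: l,t,r,b=crop; im=im[t:b,l:r]
    if k!=1: im=cv2.resize(im,None,fx=k,fy=k,interpolation=cv2.INTER_CUBIC)
    cv2.imwrite(f"pics/{name}.png",im)
def pose(): 
    s=manip.sense(); return s["tcp_pos"],R.from_quat(s["tool_rot"]),s
E
python3 - <<'E'
from h import *
a=manip.snapshot("scene");b=manip.snapshot("top")
print("top")
for n,p in dict(s1=(427,333),s2=(344,271),s3=(369,283),s4=(390,254)).items():
    w=ray(b,p,.016); print(n,w.round(3),np.hypot(*w[:2]).round(3))
print("scene")
for n,p in dict(s1=(161,296),s2=(284,267),s3=(256,278),s4=(263,306)).items():
    w=ray(a,p,.016); print(n,w.round(3),np.hypot(*w[:2]).round(3))
print("chip",ray(a,(371,255),.028),ray(b,(295,215),.028))
print("gauge",ray(a,(192,324),.14),[ray(b,p,.18).round(3) for p in ((463,207),(467,228),(467,251))])
save(a,"c_sc",(140,230,320,410),4); save(b,"c_top",(320,180,500,340),4)
E
```

```text
top
s1 [ 0.227 -0.272  0.016] 0.354
s2 [ 0.398 -0.035  0.016] 0.4
s3 [ 0.365 -0.107  0.016] 0.381
s4 [ 0.45  -0.168  0.016] 0.48
scene
s1 [ 0.229 -0.273  0.016] 0.357
s2 [ 0.401 -0.033  0.016] 0.402
s3 [ 0.37  -0.103  0.016] 0.384
s4 [ 0.445 -0.166  0.016] 0.475
chip [0.56298875 0.11574959 0.028     ] [0.55778579 0.1099269  0.028     ]
gauge [ 0.45519141 -0.36082826  0.14      ] [array([ 0.559, -0.333,  0.18 ]), array([ 0.504, -0.343,  0.18 ]), array([ 0.444, -0.341,  0.18 ])]
```

View pics/c_top.png

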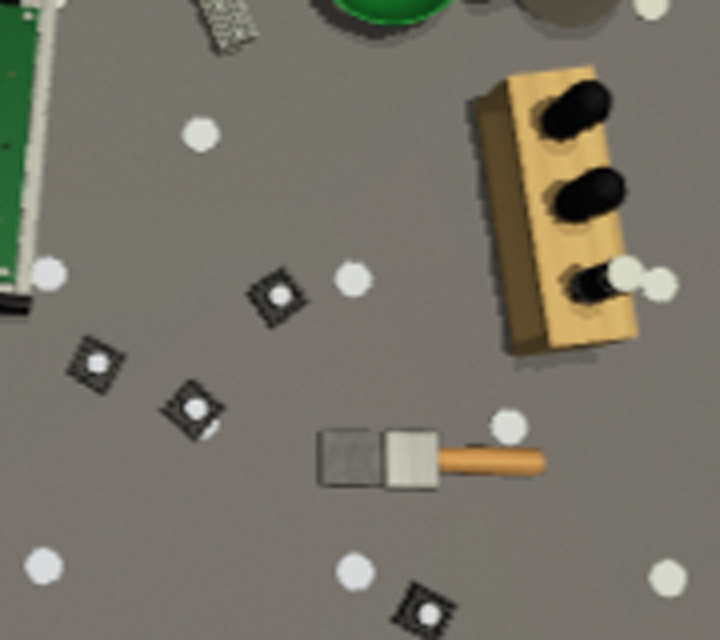

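View pics/c_sc.png

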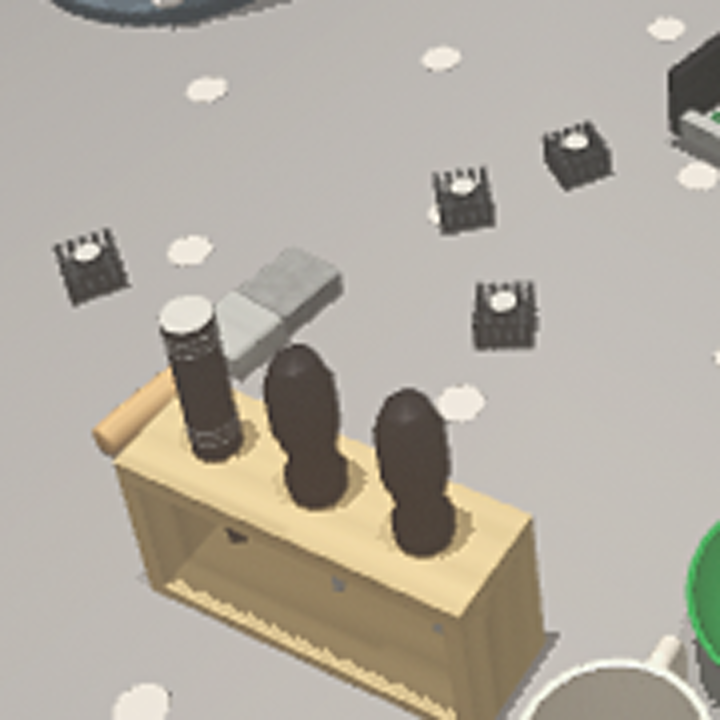

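Candidates for the sink: s1 (427,333), s2 (344,271), s3 (369,283) and s4 (390,254) in top, the last being (263,306) in scene. s4 is farthest from the base at 0.48 m, against 0.40 m or less for the others. The crops show all four as identical pin-fin blocks. The gauge is the straight, white flat-topped cylinder at scene (192,324), and the domed ones next to it are the drivers.

Emit:
{"op": "play_rows", "data": {"steps": [[[-0.0415,-0.0444,0,0,0,0],[-0.0415,-0.0444,0,0,0,0],[-0.0415,-0.0444,0,0,0,0],[-0.0415,-0.0444,0,0,0,0],[-0.0415,-0.0444,0,0,0,0],[-0.0415,-0.0444,0,0,0,0],[-0.0415,-0.0444,0,0,0,0],[-0.0415,-0.0444,0,0,0,0],[-0.0241,-0.0476,0,0,0,0],[-0.0241,-0.0476,0,0,0,0]]]}}

```text
t: 2.4
tcp_pos: [0.4166, 0.0422, 0.2185]
tool_rot: [0.162, 0.987, 0.0, 0.001]
force: [1.8, -0.6, 0.1]
finger_gap: 1.003
```

Emit:
{"op": "play_rows", "data": {"steps": [[[-0.0241,-0.0476,0.003,0,0,0],[-0.0241,-0.0476,0.003,0,0,0],[-0.0241,-0.0476,0.003,0,0,0],[-0.0241,-0.0476,0.003,0,0,0],[0,0,0,0,0,8.8],[0,0,0,0,0,8.8],[0,0,0,0,0,8.8],[0,0,0,0,0,0],[0,0,0,0,0,0]]]}}

```text
t: 3.52
tcp_pos: [0.4466, -0.1671, 0.2063]
tool_rot: [0.382, 0.924, -0.0, 0.0]
force: [1.0, 1.0, -1.2]
finger_gap: 0.999
```

Run:
```python
from h import *
s=manip.snapshot("wrist"); save(s,"w1")
p,r,_=pose(); print(p,r.as_matrix().round(3),_["q"].round(3))
print(s["world_from_camera"].round(4).tolist())
for l in ("sink_mid","sink_land"): print(l,[(d["point"],d["score"],ray(s,d["point"],.011 if l=="sink_mid" else .022)) for d in manip.pinpoint(l,s)])
```

```text
[ 0.4466441  -0.16702463  0.20629997] [[-0.708  0.706  0.   ]
 [ 0.706  0.708 -0.   ]
 [-0.     0.    -1.   ]] [-0.593  0.347  1.808  0.     0.987 -1.38 ]
[[0.7066, 0.6726, 0.2199, 0.392], [0.7077, -0.6715, -0.2199, -0.112], [-0.0003, 0.3109, -0.9504, 0.3615], [0.0, 0.0, 0.0, 1.0]]
sink_mid [([323.1, 204.3], 0.98, array([ 0.45132248, -0.16577595,  0.011     ])), ([397.7, 38.0], 0.88, array([ 0.40033865, -0.03633396,  0.011     ])), ([24.8, 99.1], 0.79, array([ 0.22659299, -0.27182035,  0.011     ])), ([304.6, 80.2], 0.69, array([ 0.37168635, -0.1069366 ,  0.011     ]))]
sink_land [([303.2, 72.9], 0.96, array([ 0.36803009, -0.10420871,  0.022     ])), ([15.9, 99.9], 0.94, array([ 0.22733225, -0.27207878,  0.022     ])), ([326.6, 209.8], 0.71, array([ 0.45476894, -0.16530354,  0.022     ])), ([400.7, 35.7], 0.62, array([ 0.4004816 , -0.03615875,  0.022     ]))]
```

View pics/w1.png

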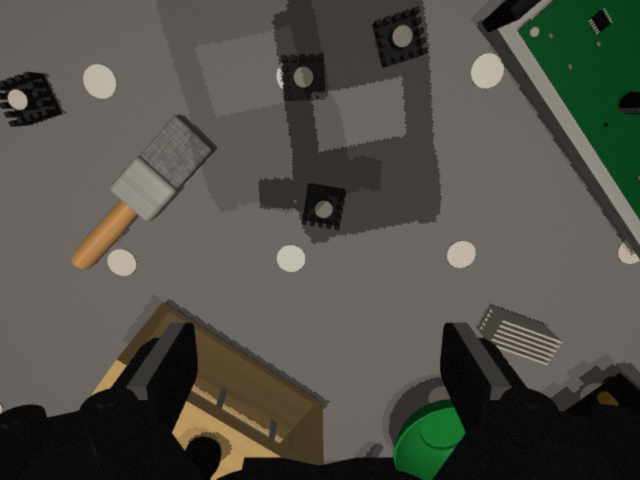

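```bash
cat >> h.py <<'E'
def land(s,box,thr=90):
    l,t,r,b=box; g=s["img"][t:b,l:r].min(2)
    n,lab,st,c=cv2.connectedComponentsWithStats((g>thr).astype(np.uint8))
    i=1+np.argmax(st[1:,4]); return c[i]+[l,t],st[i,4]
def quadfit(s,box,z,thr=40,center=None):
    "min-area rect of dark pixels, projected on plane z"
    l,t,r,b=box; g=s["img"][t:b,l:r].max(2)
    n,lab,st,c=cv2.connectedComponentsWithStats((g<thr).astype(np.uint8))
    i=1+np.argmax(st[1:,4]); ys,xs=np.nonzero(lab==i)
    W=np.array([ray(s,(x+l,y+t),z)[:2] for x,y in zip(xs,ys)])*1000
    return cv2.minAreaRect(W.astype(np.float32)),st[i]
E
python3 - <<'E'
from h import *
s=manip.snapshot("wrist")
print(proj(s,(.4466,-.167,.01)))
print(land(s,(308,192,340,225)))
c,_=land(s,(308,192,340,225)); print(ray(s,c,.022))
for thr in (30,38,45): print(quadfit(s,(290,170,360,240),.011,thr))
save(s,"w1c",(280,165,370,245),8)
E
```

```text
[318.09949708 201.26632956]
(array([324.43421053, 210.01973684]), np.int32(152))
[ 0.45359655 -0.16662452  0.022     ]
(((452.55084228515625, -166.71713256835938), (32.21738052368164, 35.24925994873047), 35.25368881225586), array([  13,   13,   43,   46, 1181], dtype=int32))
(((452.76123046875, -166.89312744140625), (32.806358337402344, 36.24897766113281), 35.46821975708008), array([  12,   13,   44,   47, 1278], dtype=int32))
(((452.7148742675781, -166.86740112304688), (33.40951919555664, 36.571048736572266), 35.16655349731445), array([  12,   13,   45,   48, 1342], dtype=int32))
```

View pics/w1c.png

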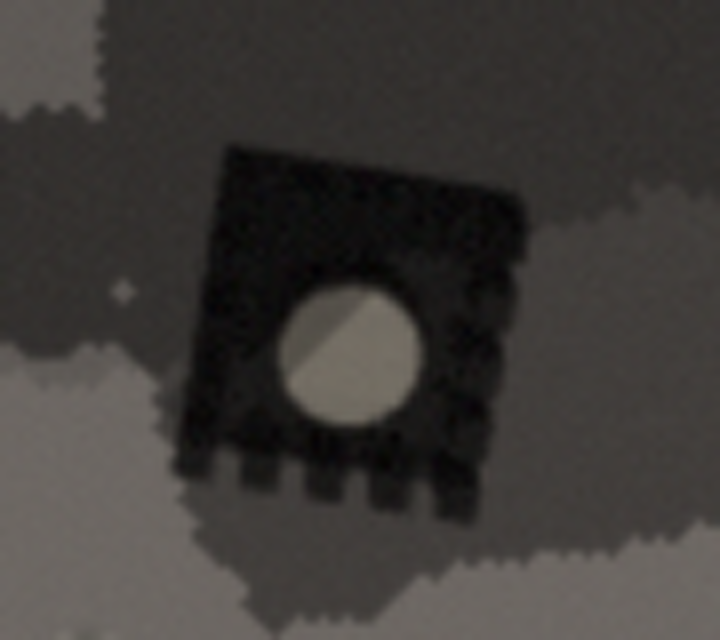

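Emit:
{"op": "play_rows", "data": {"steps": [[[-0.0046,0.0053,0.03,0,0,9.8],[0,0,0.035,0,0,0],[0,0,0.035,0,0,0],[0,0,0,0,0,0],[0,0,0,0,0,0]]], "fingers": 0.75}}

```text
t: 4.35
tcp_pos: [0.4542, -0.167, 0.107]
tool_rot: [0.46, 0.888, -0.0, 0.001]
force: [0.2, 0.0, -0.2]
finger_gap: 0.749
```

Run:
```python
from h import *
s=manip.snapshot("wrist"); save(s,"w2")
p,r,_=pose(); print(p,r.as_matrix().round(3).tolist(),_["finger_gap"])
d=manip.pinpoint("sink_land",s); print([(x["point"],x["score"]) for x in d])
u=proj(s,(.4535,-.1665,.022)); print(u)
c,a=land(s,[int(u[0])-25,int(u[1])-25,int(u[0])+25,int(u[1])+25]); w=ray(s,c,.022); print(c,a,w, r.inv().apply(w-p))
for thr in (30,38): print(quadfit(s,(int(u[0])-55,int(u[1])-55,int(u[0])+55,int(u[1])+55),.016,thr))
```

```text
[ 0.45455783 -0.16715175  0.1074258 ] [[-0.577, 0.817, 0.002], [0.817, 0.577, -0.001], [-0.002, 0.001, -1.0]] 0.7535013680143268
[([252.6, 59.2], 0.89), ([315.9, 239.6], 0.86)]
[316.67723974 240.50094822]Traceback (most recent call last):
  File "<stdin>", line 6, in <module>
  File "h.py", line 26, in land
    i=1+np.argmax(st[1:,4]); return c[i]+[l,t],st[i,4]
        ~~~~~~~~~^^^^^^^^^^
    return _wrapfunc(a, 'argmax', axis=axis, out=out, **kwds)
    return bound(*args, **kwds)
ValueError: attempt to get argmax of an empty sequence
```

View pics/w2.png

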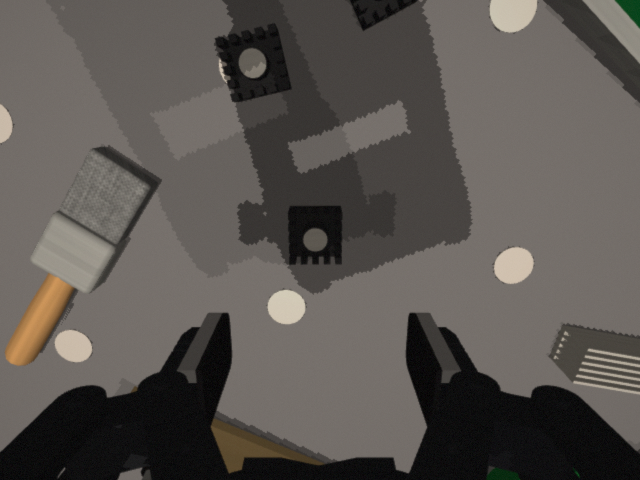

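Emit:
{"op": "play_rows", "data": {"steps": [[[0.0005,0,0.03,0,0,0],[0,0,0.025,0,0,0],[0,0,0.015,0,0,0],[0,0,0.008,0,0,0],[0,0,0,0,0,0],[0,0,0,0,0,0]]]}}

```text
t: 5.2
tcp_pos: [0.4538, -0.1664, 0.0288]
tool_rot: [0.46, 0.888, -0.0, 0.001]
force: [0.1, -0.5, 0.1]
finger_gap: 0.749
```

Emit:
{"op": "play_rows", "data": {"steps": [[[0,0,0,0,0,0],[0,0,0,0,0,0],[0,0,0,0,0,0],[0,0,0,0,0,0],[0,0,0,0,0,0]]], "fingers": 0, "squeeze": 25}}

```text
t: 5.82
tcp_pos: [0.4533, -0.1662, 0.0282]
tool_rot: [0.46, 0.888, 0.0, 0.0]
force: [0.2, 0.0, -0.8]
finger_gap: 0.003
```

Run:
```python
from h import *
s=manip.snapshot("wrist"); save(s,"w3")
p,r,_=pose(); print(p,r.as_matrix().round(3).tolist(),_["finger_gap"],_["force"])
a=manip.snapshot("scene"); save(a,"s3",(180,220,400,380),3)
```

```text
[ 0.45328876 -0.16615469  0.02818633] [[-0.576, 0.817, -0.0], [0.817, 0.576, 0.0], [0.0, -0.0, -1.0]] 0.0012140957339482174 [-0.05596907  0.09222487 -0.28158251]
```

View pics/w3.png

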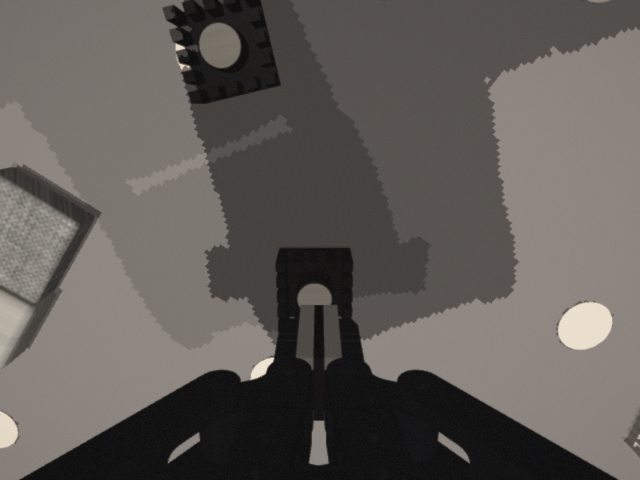

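View pics/s3.png

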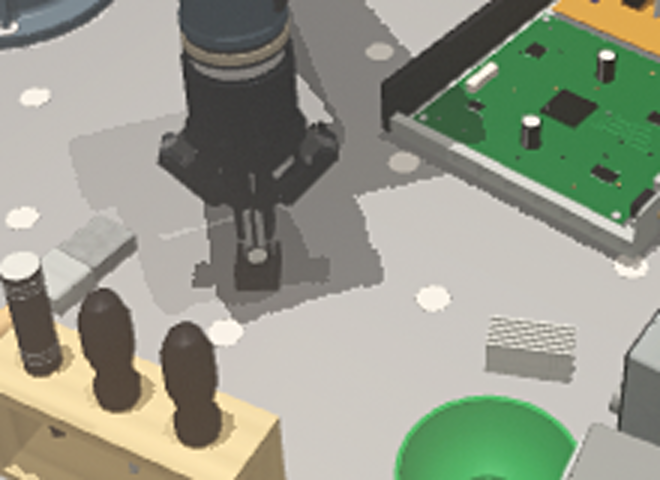

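Run:
```python
from h import *
print(manip.tips_ahead,[x for x in dir(manip) if x[0]!='_'])
a=manip.snapshot("scene")
p,r,_=pose(); print(p,[proj(a,p+np.array([0,0,z])).round(1) for z in (-.025,-.006,0,.05)])
print(manip.sense()["finger_gap"], manip.sense()["tau"])
save(a,"s4",(230,270,300,330),10)
```

```text
0.025 ['PlanningError', 'pinpoint', 'regions_of', 'sense', 'sign_off', 'snapshot', 'tips_ahead']
[ 0.45329203 -0.16616463  0.02818263] [array([266.1, 311.7]), array([265.5, 305.7]), array([265.3, 303.8]), array([263.6, 287.3])]
0.006203688711428224 [ 6.18581125e-04 -3.85024166e+01 -5.70671707e+00 -1.42408658e-04
  8.68354473e-04 -8.15436806e-06]
```

View pics/s4.png

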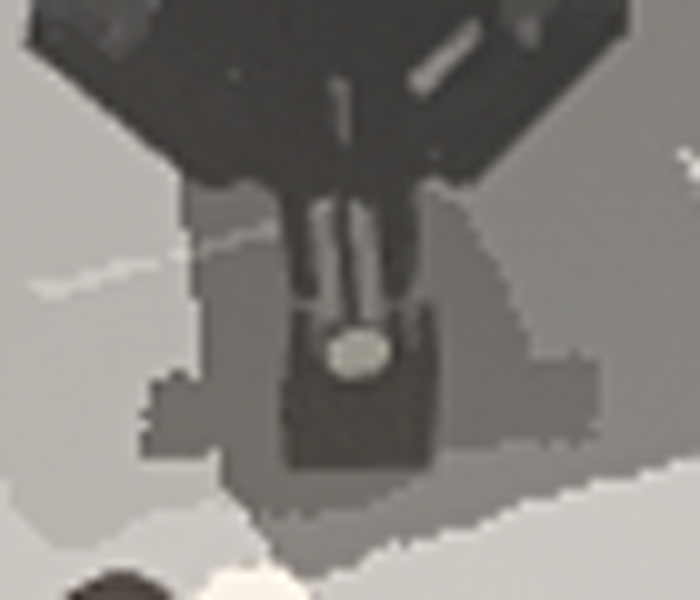

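Emit:
{"op": "play_rows", "data": {"steps": [[[0,0,0,0,0,0],[0,0,0,0,0,0],[0,0,0,0,0,0]]], "fingers": 0.6}}

```text
t: 6.35
tcp_pos: [0.4533, -0.1662, 0.0282]
tool_rot: [0.46, 0.888, 0.0, -0.0]
force: [-0.2, 0.0, 0.3]
finger_gap: 0.597
```

Run:
```python
from h import *
s=manip.snapshot("wrist"); save(s,"w5",(160,200,480,440),2)
a=manip.snapshot("scene"); save(a,"s5",(220,250,310,320),8)
p,r,_=pose(); print(p,_["finger_gap"],_["force"])
for z in (0,.01,.02,.03,.04,.05):
  print(z,[proj(a,[*(p+r.apply([x,y,0]))[:2],z]).round(1).tolist() for x,y in ((-.011,-.026),(-.011,.026))],[proj(s,[*(p+r.apply([x,y,0]))[:2],z]).round(1).tolist() for x,y in ((.011,-.026),(.011,.026))])
```

```text
[ 0.45331254 -0.16616345  0.02820166] 0.6017879494576325 [0.11412389 0.0710992  0.77058578]
0 [[254.3, 316.4], [277.4, 316.1]] [[260.5, 257.2], [373.5, 257.1]]
0.01 [[253.9, 313.3], [277.2, 313.0]] [[257.5, 265.0], [376.3, 264.9]]
0.02 [[253.4, 310.1], [276.9, 309.8]] [[254.2, 273.7], [379.4, 273.5]]
0.03 [[253.0, 306.9], [276.6, 306.6]] [[250.5, 283.3], [382.9, 283.1]]
0.04 [[252.6, 303.7], [276.4, 303.4]] [[246.4, 294.1], [386.8, 293.9]]
0.05 [[252.2, 300.4], [276.1, 300.1]] [[241.8, 306.3], [391.2, 306.1]]
```

View pics/w5.png

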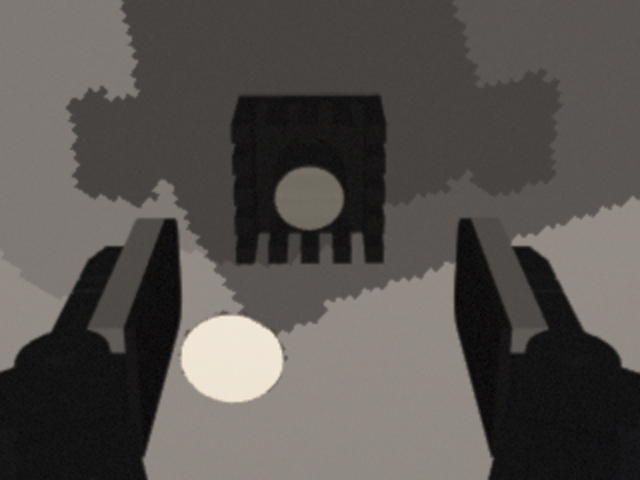

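View pics/s5.png

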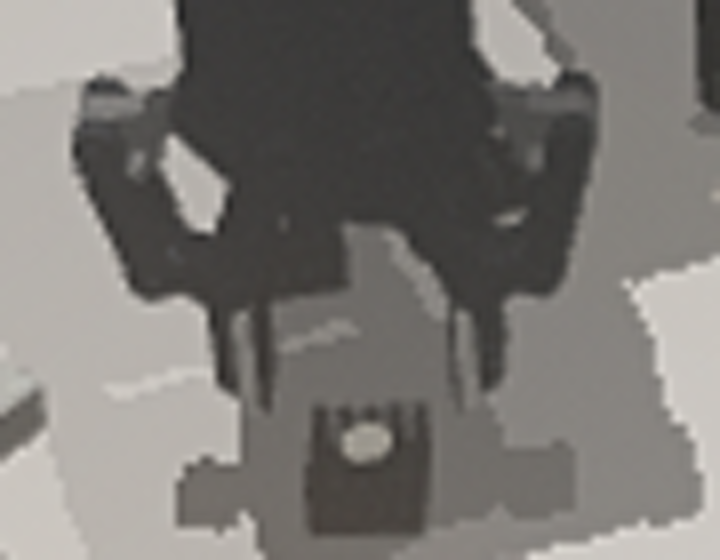

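The sink wasn't gripped: the jaws shut above it. Both cameras put the fingertips at z≈0.048 while the reported TCP z is 0.028, so the tips sit about 20 mm behind the TCP instead of 25 mm ahead. I'll descend in small steps and trust the images.

Emit:
{"op": "play_rows", "data": {"steps": [[[0,0,0.01,0,0,0],[0,0,0.01,0,0,0],[0,0,0.005,0,0,0],[0,0,0,0,0,0],[0,0,0,0,0,0]]]}}

```text
t: 7.08
tcp_pos: [0.4533, -0.1662, 0.0032]
tool_rot: [0.46, 0.888, -0.0, -0.0]
force: [-0.2, 0.6, -0.0]
finger_gap: 0.599
```

Run:
```python
from h import *
s=manip.snapshot("wrist"); save(s,"w6",(160,200,480,440),2)
a=manip.snapshot("scene"); save(a,"s6",(220,250,310,320),8)
p,r,_=pose(); print(p,_["finger_gap"],_["force"])
for z in (0,.01,.02,.03,.04,.05):
  print(z,[proj(a,[*(p+r.apply([x,y,0]))[:2],z]).round(1).tolist() for x,y in ((-.011,-.026),(-.011,.026))],[proj(s,[*(p+r.apply([x,y,0]))[:2],z]).round(1).tolist() for x,y in ((.011,-.026),(.011,.026))])
```

```text
[ 0.45346477 -0.16625945  0.00339031] 0.5954806501261134 [ 0.06829427 -0.03814777 -0.10624329]
0 [[254.3, 316.5], [277.5, 316.2]] [[252.6, 278.7], [381.3, 278.6]]
0.01 [[253.9, 313.3], [277.2, 313.0]] [[248.7, 288.9], [385.0, 288.8]]
0.02 [[253.5, 310.2], [276.9, 309.9]] [[244.3, 300.4], [389.1, 300.3]]
0.03 [[253.1, 307.0], [276.7, 306.7]] [[239.4, 313.4], [393.8, 313.3]]
0.04 [[252.6, 303.7], [276.4, 303.4]] [[233.8, 328.3], [399.2, 328.1]]
0.05 [[252.2, 300.5], [276.1, 300.2]] [[227.3, 345.5], [405.4, 345.3]]
```

View pics/w6.png

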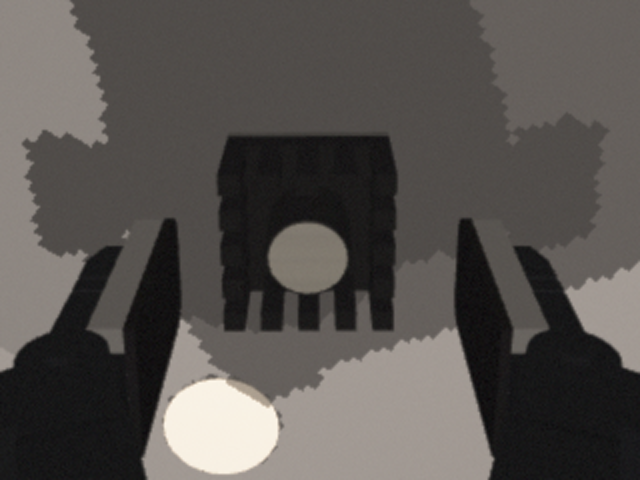

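View pics/s6.png

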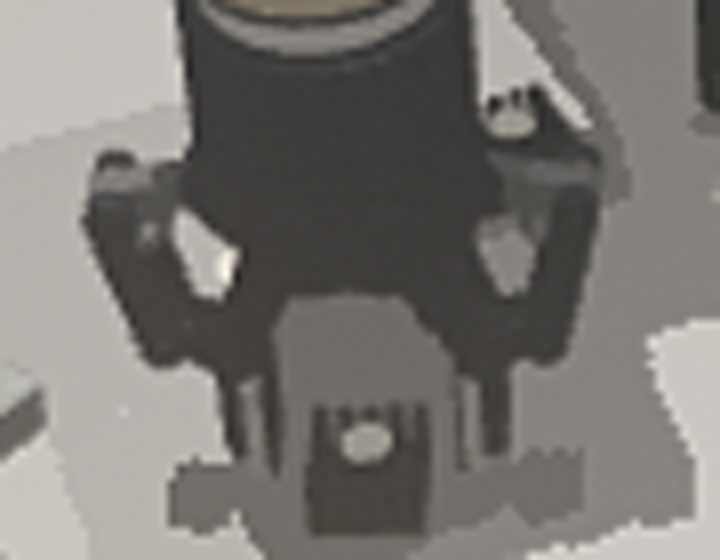

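Emit:
{"op": "play_rows", "data": {"steps": [[[0,-0.002,0.006,0,0,0],[0,0,0.006,0,0,0],[0,0,0.003,0,0,0],[0,0,0,0,0,0]]]}}

```text
t: 7.68
tcp_pos: [0.4514, -0.1672, -0.0122]
tool_rot: [0.46, 0.888, 0.0, -0.0]
force: [-0.4, 0.3, 0.1]
finger_gap: 0.601
```

Emit:
{"op": "play_rows", "data": {"steps": [[[0,0,0,0,0,0],[0,0,0,0,0,0],[0,0,0,0,0,0],[0,0,0,0,0,0]]], "fingers": 0, "squeeze": 25}}

```text
t: 8.18
tcp_pos: [0.4518, -0.1674, -0.0117]
tool_rot: [0.46, 0.888, -0.0, 0.0]
force: [0.7, 0.7, 1.3]
finger_gap: 0.373
```

Run:
```python
from h import *
s=manip.snapshot("wrist"); save(s,"w7",(160,200,480,440),2)
a=manip.snapshot("scene"); save(a,"s7",(220,250,310,320),8)
p,r,_=pose(); print(p,_["finger_gap"],_["force"])
for z in (0,.005,.01,.02,.03):
  print(z,[proj(a,[*(p+r.apply([x,y,0]))[:2],z]).round(1).tolist() for x,y in ((-.011,-.016),(-.011,.016))])
```

```text
[ 0.45175952 -0.16734862 -0.01165868] 0.36980332200460136 [-0.75472586 -0.50094408  0.67621955]
0 [[257.8, 316.4], [272.1, 316.2]]
0.005 [[257.6, 314.8], [272.0, 314.6]]
0.01 [[257.5, 313.3], [271.8, 313.1]]
0.02 [[257.1, 310.1], [271.5, 309.9]]
0.03 [[256.7, 306.9], [271.2, 306.7]]
```

View pics/w7.png

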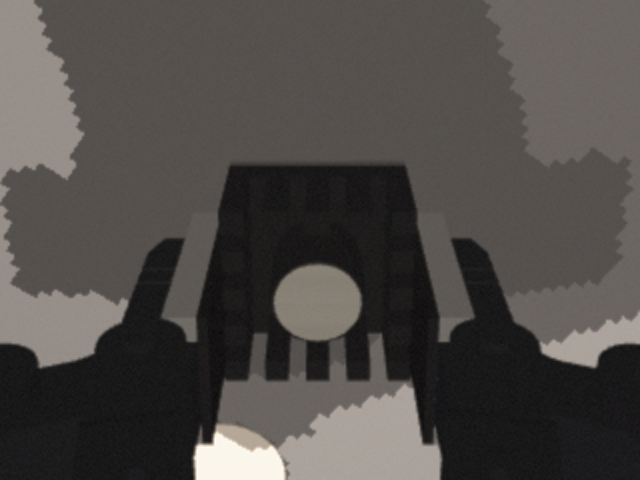

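View pics/s7.png

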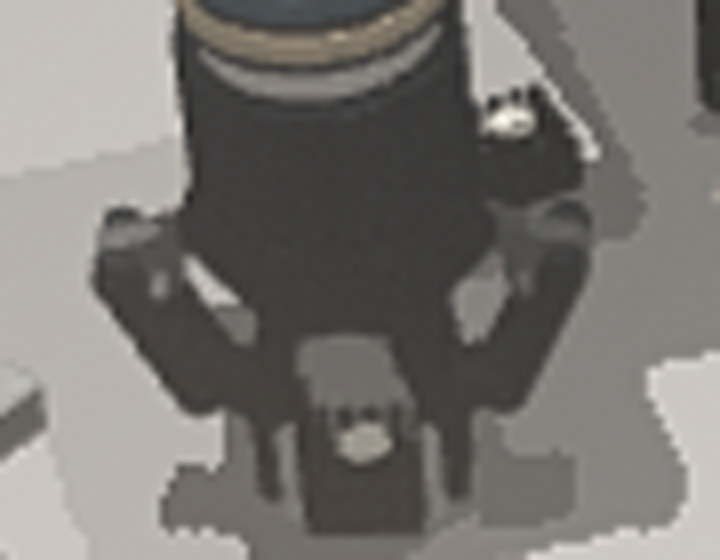

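Emit:
{"op": "play_rows", "data": {"steps": [[[0,0,-0.02,0,0,0],[0,0,-0.05,0,0,0],[0,0,-0.06,0,0,0],[0.0276,0.0415,0,0,0,0],[0.0276,0.0415,0,0,0,0],[0.0276,0.0415,0,0,0,0],[0.0276,0.0415,0,0,0,0],[0.0276,0.0415,0,0,0,0],[0.0276,0.0415,0,0,0,0],[0,0,0,0,0,8.8]]]}}

```text
t: 9.52
tcp_pos: [0.5606, 0.1149, 0.1181]
tool_rot: [0.527, 0.85, 0.001, 0.0]
force: [0.5, -0.2, -1.0]
finger_gap: 0.366
```

Emit:
{"op": "play_rows", "data": {"steps": [[[0,0,0,0,0,8.8],[0,0,0,0,0,8.8],[0,0,0,0,0,8.8],[0,0,0,0,0,0],[0,0,0,0,0,0]]]}}

```text
t: 10.15
tcp_pos: [0.5595, 0.1115, 0.1181]
tool_rot: [0.706, 0.708, -0.0, -0.0]
force: [-0.4, -0.6, -1.6]
finger_gap: 0.367
```

Run:
```python
from h import *
s=manip.snapshot("wrist"); save(s,"w8")
p,r,_=pose(); print(p,r.as_matrix().round(4).tolist(),_["finger_gap"],_["force"])
for l in ("chip_top","sink_land"): print(l,[(x["point"],x["score"]) for x in manip.pinpoint(l,s)])
print(proj(s,(.56,.112,.028)))
```

```text
[0.55953189 0.11149138 0.11809006] [[-0.0015, 1.0, -0.0004], [1.0, 0.0015, -0.0], [-0.0, -0.0004, -1.0]] 0.3684766073923799 [-0.59352248  0.57445656 -1.17816819]
chip_top [([317.5, 237.7], 0.84)]
sink_land [([319.2, 352.5], 0.59)]
[316.51109961 239.8596798 ]
```

View pics/w8.png

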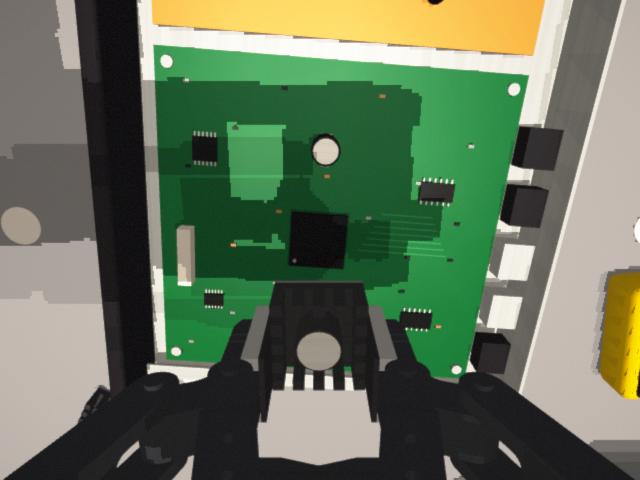

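Run:
```python
from h import *
s=manip.snapshot("wrist")
p,r,_=pose()
for thr in (25,32,40):
    q,st=quadfit(s,(280,200,358,275),.028,thr); print(q,st)
g=s["img"][325:375,290:350].min(2); print(g[25].tolist())
c,a=land(s,(290,325,350,376),75); w=ray(s,c,p[2]+.0337); print("land",c,a,w,r.inv().apply(w-p)*1000)
c,a=land(s,(290,325,350,376),85); print(c,a)
save(s,"w8c",(240,180,400,300),5)
```

```text
((560.6036376953125, 111.64409637451172), (34.1793327331543, 33.52189636230469), 85.87560272216797) [   9   12   58   56 2850]
((560.6567993164062, 111.61163330078125), (34.37592315673828, 33.93212890625), 85.73457336425781) [   8   12   59   57 2970]
((560.6041259765625, 111.63833618164062), (34.78725051879883, 34.16646194458008), 85.58319854736328) [   8   11   60   58 3037]
[33, 32, 32, 32, 31, 35, 57, 114, 137, 138, 138, 139, 138, 139, 138, 138, 139, 139, 137, 138, 140, 138, 138, 138, 139, 139, 139, 138, 139, 140, 139, 139, 138, 137, 139, 139, 139, 139, 137, 138, 138, 137, 138, 138, 138, 138, 137, 138, 136, 130, 91, 44, 33, 34, 36, 34, 34, 36, 34, 32]
land [318.28640777 352.31969487] 1442 [0.56126185 0.11246735 0.1518957 ] [  1.0031788    1.53870742 -33.70006179]
[318.33616419 352.28733192] 1413
```

View pics/w8c.png

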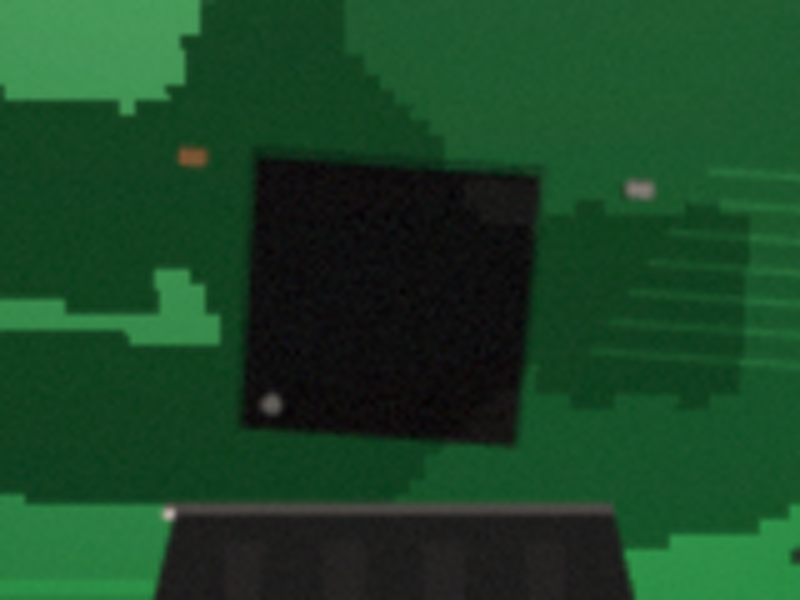

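Run:
```python
from h import *
s=manip.snapshot("wrist")
g=s["img"].max(2)
# edge lines via subpixel half-crossings, chip interior<~25, board >~40 ; use green channel
G=cv2.GaussianBlur(s["img"][:,:,1],(3,3),0).astype(float)
def cross(fixed,rng,axis):
    v=np.array([G[fixed,c] if axis==0 else G[c,fixed] for c in rng]); 
    th=(v[0]+v[-1])/2
    i=np.argmax((v>th)); return rng[i-1]+(rng[i]-rng[i-1])*(th-v[i-1])/(v[i]-v[i-1])
L=[(cross(y,list(range(300,278,-1)),0),y) for y in range(218,262)]
Rr=[(cross(y,list(range(335,357)),0),y) for y in range(222,262)]
B=[(x,cross(x,list(range(258,276)),1)) for x in range(296,338)]
T=[(x,cross(x,list(range(222,204,-1)),1)) for x in range(296,342)]
lines={}
for n,P in dict(L=L,R=Rr,B=B,T=T).items():
    z=.028
    W=np.array([ray(s,p,z)[:2] for p in P],np.float32)
    vx,vy,x0,y0=cv2.fitLine(W,cv2.DIST_HUBER,0,1e-4,1e-4).ravel()
    a=np.degrees(np.arctan2(vy,vx)); print(n,((a+45)%90)-45,x0,y0); lines[n]=(vx,vy,x0,y0)
def X(a,b):
    A=np.array([[a[0],-b[0]],[a[1],-b[1]]]);t=np.linalg.solve(A,[b[2]-a[2],b[3]-a[3]]);return np.array([a[2]+t[0]*a[0],a[3]+t[0]*a[1]])
C=[X(lines[i],lines[j]) for i,j in ("TL","TR","BR","BL")]; C=np.array(C)*1000; print(C,C.mean(0),np.linalg.norm(np.diff(C,axis=0),axis=1))
```

```text
L -4.280731 0.54392916 0.11865536
R -4.337265 0.5776861 0.11077626
B -4.0486946 0.55976975 0.09434004
T -3.72723 0.56015897 0.12932828
[[544.8029  130.32864]
 [579.00006 128.10089]
 [576.35046  93.16644]
 [542.20215  95.58349]] [560.58887 111.79487] [34.26963  35.034782 34.23375 ]
```

Emit:
{"op": "play_rows", "data": {"steps": [[[-0.001,-0.0007,0,0,0,4.1],[0,0,0.03,0,0,0],[0,0,0.03,0,0,0],[0,0,0.024,0,0,0],[0,0,0.008,0,0,0],[0,0,0,0,0,0],[0,0,0,0,0,0]]]}}

```text
t: 11.28
tcp_pos: [0.5599, 0.1105, 0.0272]
tool_rot: [0.732, 0.681, 0.001, 0.001]
force: [0.7, -0.3, 0.3]
finger_gap: 0.367
```

Run:
```python
from h import *
s=manip.snapshot("wrist"); a=manip.snapshot("scene"); b=manip.snapshot("top")
p,r,_=pose(); print(p,r.as_euler("xyz",degrees=True),_["finger_gap"],_["force"])
save(s,"w9",(220,200,420,350),4); save(a,"s9",(330,215,420,285),8); save(b,"t9",(260,180,330,240),8)
```

```text
[0.5597234  0.11053317 0.02716888] [ 1.79891172e+02 -8.39974295e-03  8.58937748e+01] 0.37395738841042653 [ 0.30177928  0.15940278 -0.60924376]
```

View pics/w9.png

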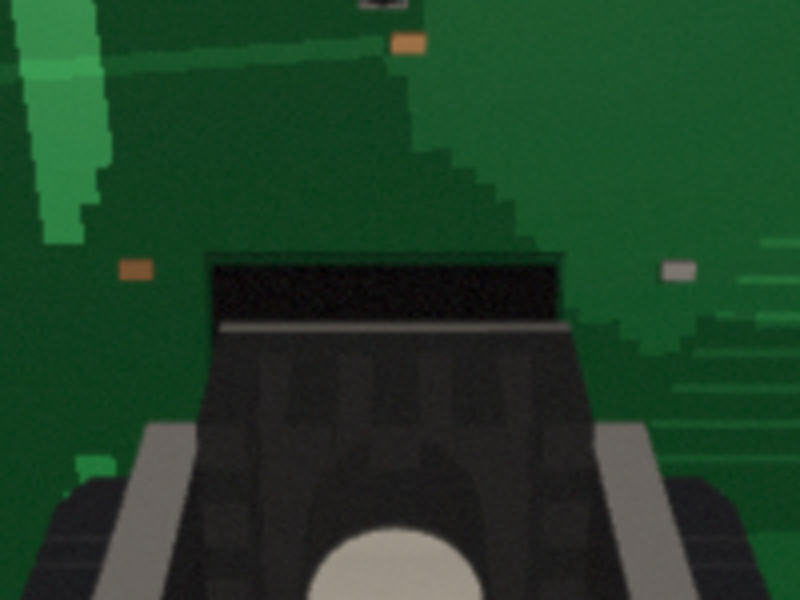

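View pics/s9.png

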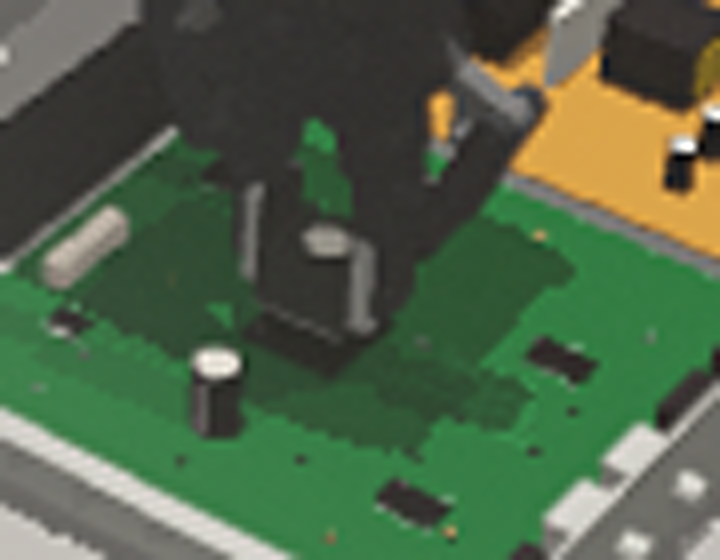

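Run:
```python
from h import *
s=manip.snapshot("wrist"); p,r,_=pose()
f=lambda u,z:(r.inv().apply(ray(s,u,z)-p)*1000).round(2)
for d in (0,.001,.002): print("sink",d,f((274.5,281.75),p[2]+.0117+d),f((363,281.75),p[2]+.0117+d))
print("chip",f((273.25,266.25),.028),f((359.5,266.25),.028))
c,a=land(s,(290,325,350,390),75); print("land",c,a,f(c,p[2]+.0337))
save(s,"w9b",(220,230,420,380),4)
```

```text
sink 0 [ 16.81 -14.24 -11.72] [ 16.73  18.28 -11.67]
sink 0.001 [ 17.24 -14.13 -12.72] [ 17.16  18.16 -12.67]
sink 0.002 [ 17.67 -14.01 -13.72] [ 17.59  18.05 -13.67]
chip [ 18.76 -15.7   -1.01] [18.68 17.93 -0.96]
land [318.33233533 350.81212575] 1336 [  1.59   1.82 -33.7 ]
```

View pics/w9b.png

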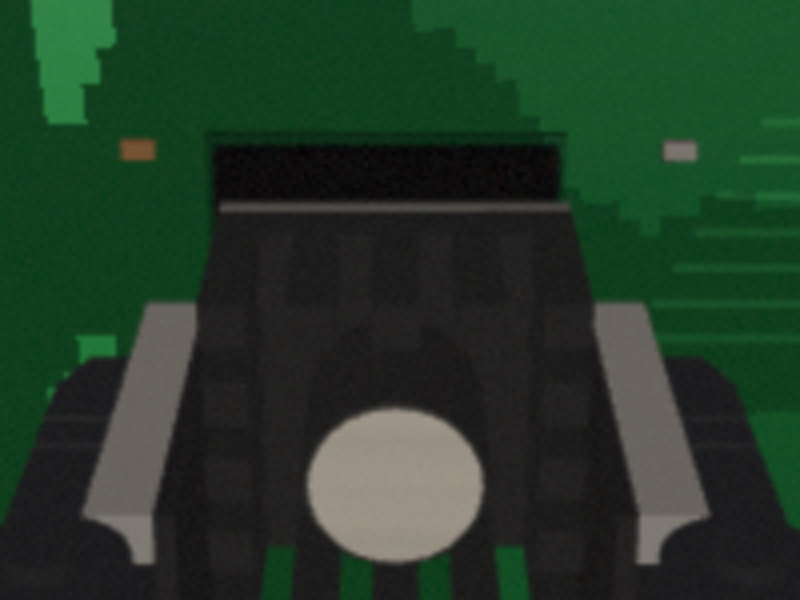

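Emit:
{"op": "play_rows", "data": {"steps": [[[0.0002,-0.0009,0.004,0,0,0],[0,0,0.004,0,0,0],[0,0,0.001,0,0,0],[0,0,0,0,0,0],[0,0,0,0,0,0]]]}}

```text
t: 12.1
tcp_pos: [0.5582, 0.1108, 0.0172]
tool_rot: [0.732, 0.681, 0.0, 0.0]
force: [-1.1, 0.5, -1.5]
finger_gap: 0.37
```

Run:
```python
from h import *
s=manip.snapshot("wrist"); p,r,_=pose(); print(p,_["force"],_["ft_torque"])
a=manip.snapshot("scene")
save(s,"w10",(220,230,420,380),4);save(a,"s10",(340,225,400,275),10)
```

```text
[0.55822708 0.11080334 0.0172493 ] [-0.10937514 -0.03702973 -1.52950385] [0.03546011 0.047003   0.00841205]
```

View pics/w10.png

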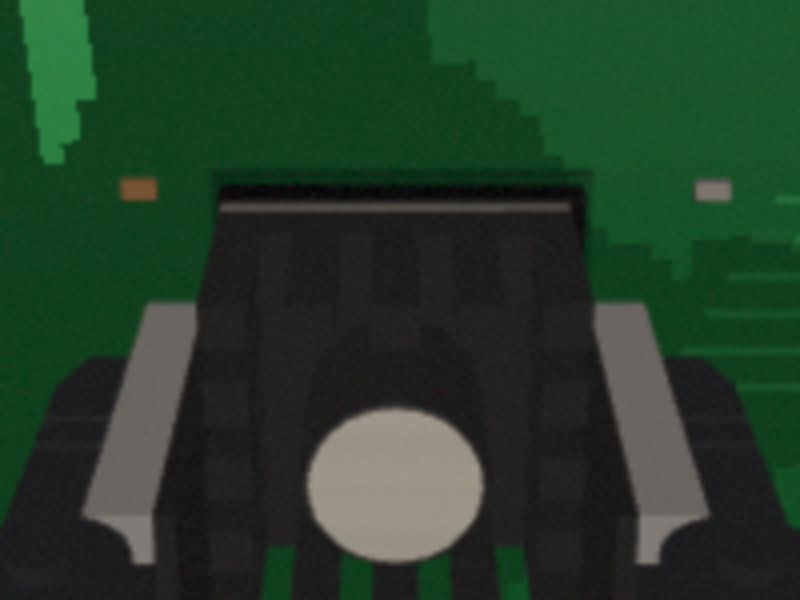

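View pics/s10.png

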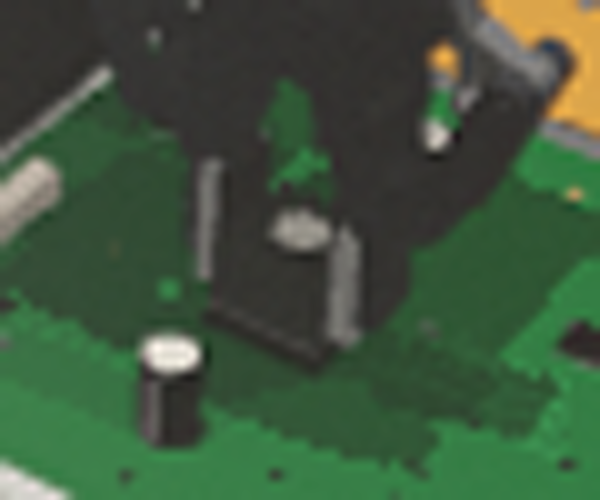

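Emit:
{"op": "play_rows", "data": {"steps": [[[0.0002,0.0004,0.001,0,0,0],[0,0,0,0,0,0],[0,0,0,0,0,0]]]}}

```text
t: 12.58
tcp_pos: [0.5587, 0.1109, 0.0164]
tool_rot: [0.732, 0.681, 0.0, 0.0]
force: [0.4, -0.3, 1.7]
finger_gap: 0.365
```

Emit:
{"op": "play_rows", "data": {"steps": [[[0,0,0.001,0,0,0],[0,0,0,0,0,0],[0,0,0,0,0,0]]]}}

```text
t: 12.95
tcp_pos: [0.5587, 0.1109, 0.0163]
tool_rot: [0.732, 0.681, 0.0, 0.0]
force: [-1.4, -0.3, 7.7]
finger_gap: 0.367
```

Run:
```python
from h import *
s=manip.snapshot("wrist"); p,r,_=pose(); print(p,_["force"],_["ft_torque"])
save(s,"w11",(220,230,420,380),4)
```

```text
[0.55869701 0.11093728 0.01634901] [-2.29017742 -0.04217385  8.52546091] [-0.01900782  0.33537853  0.00987836]
```

View pics/w11.png

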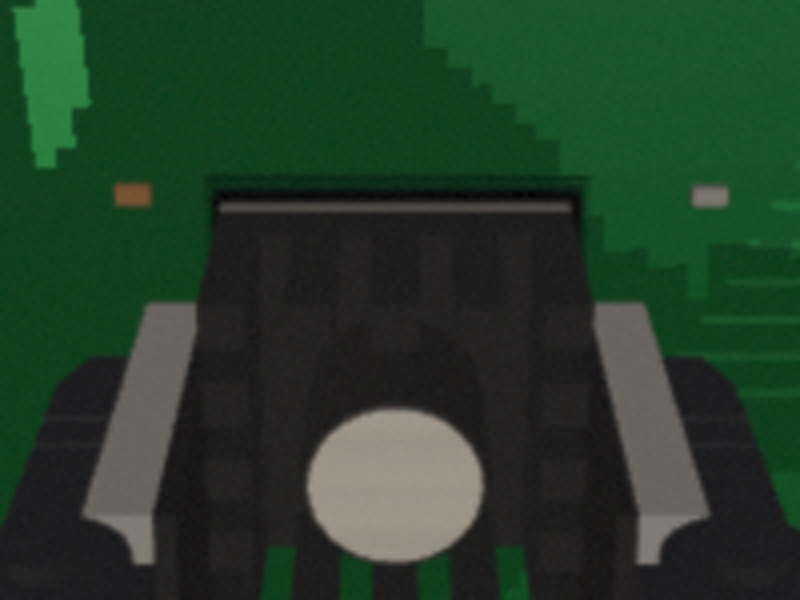

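Emit:
{"op": "play_rows", "data": {"steps": [[[0,0,-0.0008,0,0,0],[0,0,0,0,0,0],[0,0,0,0,0,0]]]}}

```text
t: 13.38
tcp_pos: [0.5587, 0.1109, 0.0163]
tool_rot: [0.732, 0.681, 0.0, 0.0]
force: [-1.6, 0.3, 5.1]
finger_gap: 0.367
```

Emit:
{"op": "play_rows", "data": {"steps": [[[0,0,0,0,0,0],[0,0,0,0,0,0],[0,0,0,0,0,0],[0,0,0,0,0,0]]], "fingers": 0.6}}

```text
t: 13.88
tcp_pos: [0.5585, 0.1109, 0.0158]
tool_rot: [0.732, 0.681, -0.0, -0.0]
force: [-0.3, -0.1, 0.3]
finger_gap: 0.606
```

Emit:
{"op": "play_rows", "data": {"steps": [[[0,0,-0.015,0,0,0],[0,0,-0.04,0,0,0],[0,0,-0.04,0,0,0],[0,0,0,0,0,0],[0,0,0,0,0,0]]]}}

```text
t: 14.5
tcp_pos: [0.5583, 0.1109, 0.1115]
tool_rot: [0.732, 0.681, 0.0, 0.0]
force: [-0.3, 0.6, -0.3]
finger_gap: 0.605
```

Run:
```python
from h import *
s=manip.snapshot("wrist"); p,r,_=pose(); print(p,_["force"])
save(s,"w12",(220,160,420,310),4)
c,a=land(s,(290,190,350,290),75); print("land",c,a,ray(s,c,.050))
```

```text
[0.5578073  0.11094665 0.1107269 ] [ 0.60457901  0.09630828 -1.13071245]
land [319.10313076 254.45672192] 543 [0.56056425 0.11220888 0.05      ]
```

View pics/w12.png

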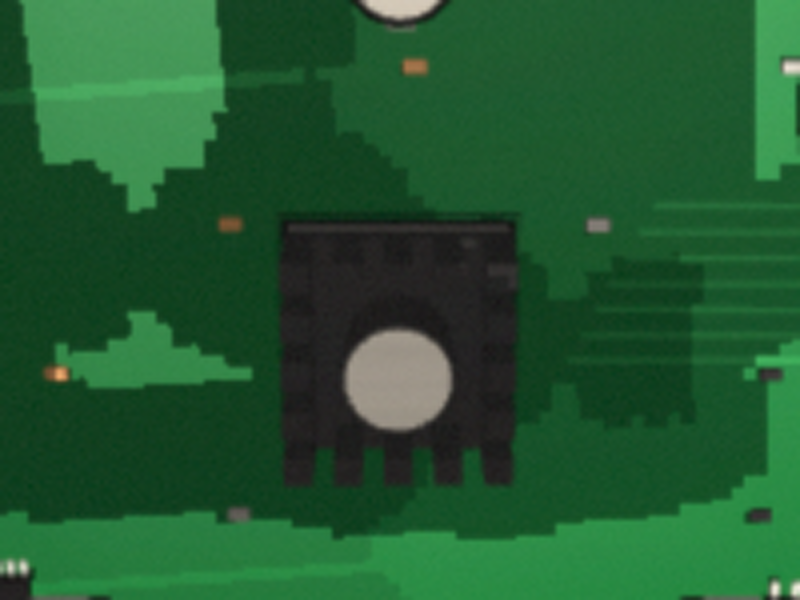

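Run:
```python
from h import *
a=manip.snapshot("scene");b=manip.snapshot("top")
for u in ((476.5,248),(484.7,251)): print("top",ray(b,u,.18),tri([(b,u),(a,(187,308.7))]))
print("scene",ray(a,(187,308.7),.18))
print([(d["point"],d["score"],ray(a,d["point"],.14)) for d in manip.pinpoint("gauge_grip",a)])
# rack corners top face
C=[ray(b,(320+x/4,180+y/4),.095)[:2] for x,y in ((508,78),(548,348),(637,336),(595,67))]
print(np.round(C,4),[np.degrees(np.arctan2(*(C[i]-C[j])[::-1])) for i,j in ((0,1),(3,2))])
p,r,s=pose();print(p,s["q"],r.as_matrix().round(3).tolist())
```

```text
top [ 0.45204957 -0.36558731  0.18      ] [ 0.4531249  -0.36402642  0.18050927]
top [ 0.4447002  -0.38632216  0.18      ] [ 0.45139003 -0.37448265  0.18779408]
scene [ 0.45409222 -0.36258443  0.18      ]
[([191.7, 324.6], 0.57, array([ 0.45582356, -0.3621404 ,  0.14      ]))]
[[ 0.5967 -0.3148]
 [ 0.4094 -0.3386]
 [ 0.4187 -0.3993]
 [ 0.6056 -0.3752]] [np.float64(7.253413123428181), np.float64(7.3388662417715835)]
[0.55768038 0.11091081 0.10992093] [-1.67389255e-04  6.00608513e-01  1.67004053e+00  1.75220533e-05
  8.73450641e-01  7.16693099e-02] [[0.072, 0.997, -0.003], [0.997, -0.072, 0.0], [-0.0, -0.003, -1.0]]
```

Emit:
{"op": "play_rows", "data": {"steps": [[[0,0,-0.055,0,0,0],[0,0,-0.055,0,0,0],[-0.06,-0.0087,-0.01,0,0,0],[-0.06,-0.0087,-0.01,0,0,0],[-0.06,-0.0087,-0.01,0,0,0],[-0.06,-0.0087,-0.01,0,0,0],[-0.06,-0.0087,-0.01,0,0,0],[-0.06,-0.0087,0,0,0,0],[-0.06,-0.0087,0,0,0,0],[-0.06,-0.0087,0,0,0,0]]], "fingers": 1}}

```text
t: 15.95
tcp_pos: [0.4538, -0.3644, 0.27]
tool_rot: [0.732, 0.681, 0.0, -0.001]
force: [0.9, -0.0, 0.5]
finger_gap: 1.0
```

Emit:
{"op": "play_rows", "data": {"steps": [[[0,0,0,0,0,9.8],[0,0,0,0,0,9.8],[0,0,0,0,0,9.8],[0,0,0,0,0,9.8],[0,0,0,0,0,9.8],[0,0,0,0,0,9.8],[0,0,0,0,0,9.8],[0,0,0,0,0,9.8],[0,0,0,0,0,0],[0,0,0,0,0,0]]]}}

```text
t: 17.2
tcp_pos: [0.4546, -0.3627, 0.2704]
tool_rot: [0.998, 0.066, -0.0, -0.001]
force: [-0.3, 0.4, 0.6]
finger_gap: 0.999
```

Run:
```python
from h import *
s=manip.snapshot("wrist"); p,r,_=pose(); print(p,r.as_matrix().round(3).tolist(),_["q"].round(3))
save(s,"w13")
print([(d["point"],d["score"],ray(s,d["point"],.14)) for d in manip.pinpoint("gauge_grip",s)])
print(proj(s,(.4535,-.3635,.18)))
```

```text
[ 0.45465684 -0.36271859  0.27054393] [[0.991, 0.132, -0.001], [0.132, -0.991, 0.001], [-0.0, -0.001, -1.0]] [-0.865  0.413  1.481  0.     1.249  0.573]
[([320.0, 229.7], 0.75, array([ 0.45302985, -0.36531463,  0.14      ]))]
[317.39537259 246.86328203]
```

View pics/w13.png

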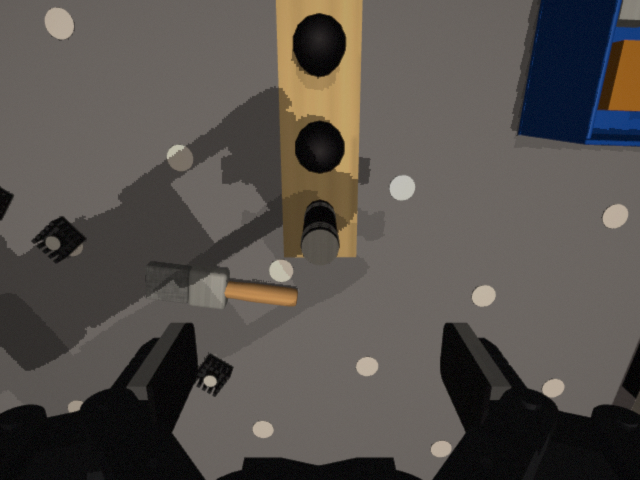

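Emit:
{"op": "play_rows", "data": {"steps": [[[-0.001,0.0006,0.05,0,0,0],[0,0,0.045,0,0,0],[0,0,0.035,0,0,0],[0,0,0.025,0,0,0],[0,0,0.01,0,0,0],[0,0,0,0,0,0]]]}}

```text
t: 18.05
tcp_pos: [0.4538, -0.3635, 0.1058]
tool_rot: [0.998, 0.066, -0.0, -0.0]
force: [0.5, -0.1, 1.1]
finger_gap: 1.001
```

Run:
```python
from h import *
s=manip.snapshot("wrist"); a=manip.snapshot("scene"); p,r,_=pose(); print(p,_["force"])
save(s,"w14"); save(a,"s14",(130,230,280,400),4)
```

```text
[ 0.45446859 -0.36427372  0.10705763] [-0.78464062 -0.10647332  0.24270535]
```

View pics/w14.png

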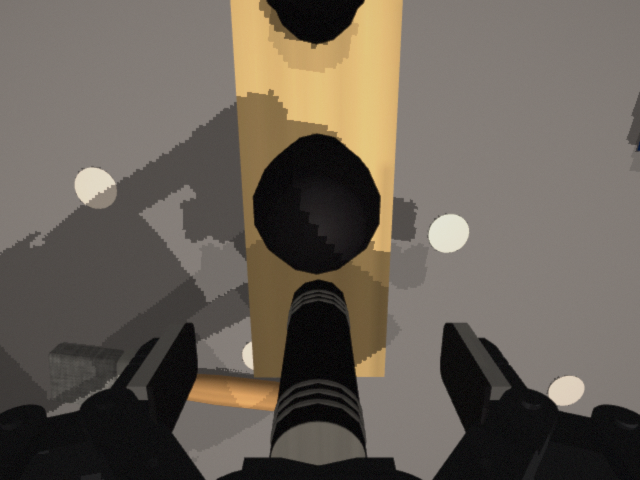

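View pics/s14.png

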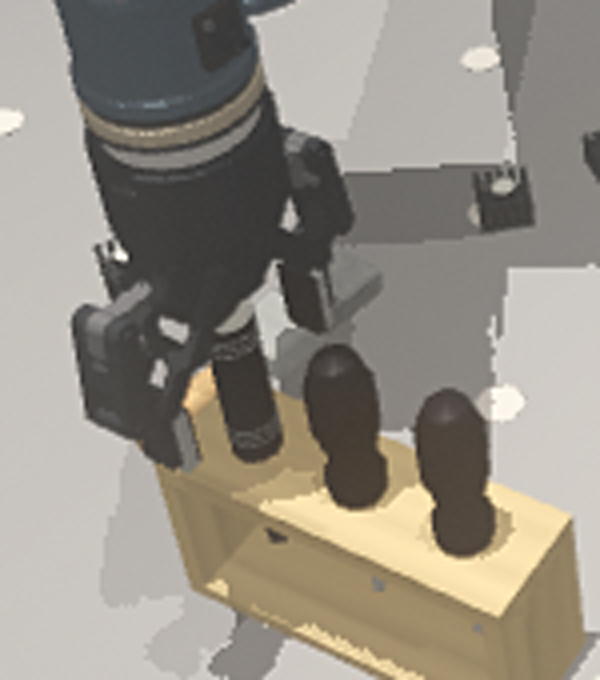

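Emit:
{"op": "play_rows", "data": {"steps": [[[0,0,0,0,0,0],[0,0,0,0,0,0],[0,0,0,0,0,0],[0,0,0,0,0,0],[0,0,0,0,0,0],[0,0,0,0,0,0]]], "fingers": 0, "squeeze": 40}}

```text
t: 18.9
tcp_pos: [0.4539, -0.3636, 0.1064]
tool_rot: [0.998, 0.065, 0.0, 0.0]
force: [-0.5, 0.8, 5.2]
finger_gap: 0.268
```

Emit:
{"op": "play_rows", "data": {"steps": [[[0,0,-0.01,0,0,0],[0,0,-0.02,0,0,0],[0,0,-0.03,0,0,0],[0,0,-0.04,0,0,0],[0,0,0,0,0,0],[0,0,0,0,0,0]]]}}

```text
t: 19.65
tcp_pos: [0.4533, -0.363, 0.2055]
tool_rot: [0.998, 0.065, -0.0, -0.001]
force: [0.8, 0.4, -1.1]
finger_gap: 0.275
```

Run:
```python
from h import *
s=manip.snapshot("wrist"); a=manip.snapshot("scene"); p,r,_=pose(); print(p,_["force"],_["finger_gap"])
save(s,"w15"); save(a,"s15",(130,200,280,370),4)
print([(d["point"],d["score"]) for d in manip.pinpoint("gauge_foot",a)],[(d["point"],d["score"]) for d in manip.pinpoint("gauge_grip",a)])
for z in (0,.03,.035,.04,.045,.05): print(z,proj(a,p+[0,0,z]).round(1),proj(a,p+[0,0,z-.11]).round(1))
```

```text
[ 0.45302139 -0.36266229  0.20452992] [ 0.16776103  0.046108   -0.78858932] 0.27230614438726847
[([194.5, 328.0], 0.38)] [([183.0, 283.3], 0.81)]
0 [184.1 298.4] [194.5 340.9]
0.03 [180.9 285.6] [191.8 329.9]
0.035 [180.4 283.5] [191.4 328.1]
0.04 [179.8 281.3] [190.9 326.2]
0.045 [179.3 279. ] [190.4 324.3]
0.05 [178.7 276.8] [190.  322.4]
```

View pics/w15.png

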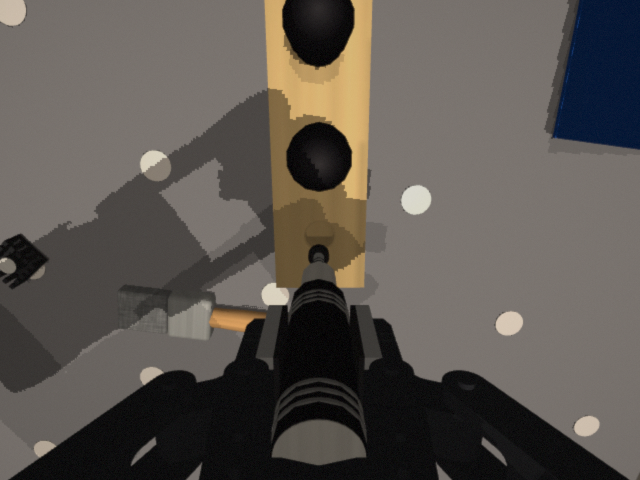

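View pics/s15.png

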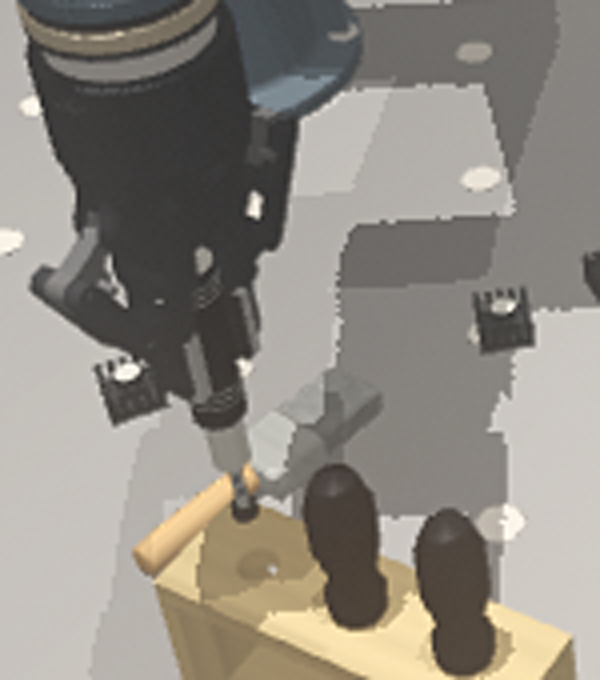

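Run:
```python
from h import *
s=manip.snapshot("wrist"); p,r,_=pose(); print(p)
save(s,"w15c",(280,225,360,285),9)
for u in ((318,254),): 
  for z in (.0764,.0734): print(r.inv().apply(ray(s,u,p[2]-z)-p)*1000)
```

```text
[ 0.4533368  -0.36300135  0.2047221 ]
[-0.89655805  0.9457748  76.39946612]
[ 0.16342979  0.94808448 73.39792389]
```

View pics/w15c.png

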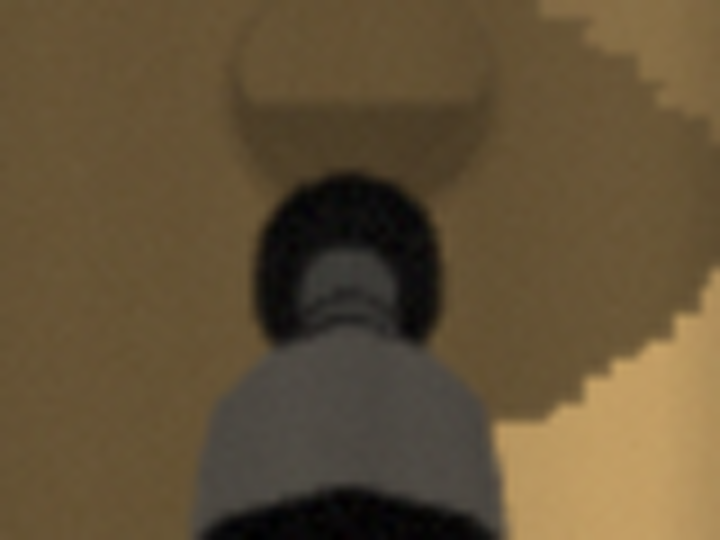

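Emit:
{"op": "play_rows", "data": {"steps": [[[0,0,-0.02,0,0,0],[0,0,-0.03,0,0,0],[0.0167,-0.0457,0,0,0,0],[0.0167,-0.0457,0,0,0,0],[0.0167,-0.0457,0,0,0,0],[0.0167,-0.0457,0,0,0,0],[0.0167,-0.0457,0,0,0,0],[0.0167,-0.0457,0,0,0,0],[0.0167,-0.0457,0,0,0,0],[0.0167,-0.0457,0,0,0,0]]]}}

```text
t: 21.15
tcp_pos: [0.5386, 0.0179, 0.2554]
tool_rot: [0.998, 0.065, -0.0, -0.0]
force: [0.3, -0.1, -0.6]
finger_gap: 0.272
```

Emit:
{"op": "play_rows", "data": {"steps": [[[0.0167,-0.0457,0,0,0,0],[0.0167,-0.0457,0,0,0,0],[0,0,0.03,0,0,0],[0,0,0.03,0,0,0],[0,0,0.03,0,0,0],[0,0,0,0,0,0],[0,0,0,0,0,0]]]}}

```text
t: 22.02
tcp_pos: [0.5605, 0.1113, 0.1666]
tool_rot: [0.998, 0.065, 0.001, 0.0]
force: [-0.4, 0.8, -1.0]
finger_gap: 0.265
```

Run:
```python
from h import *
s=manip.snapshot("wrist"); a=manip.snapshot("scene"); b=manip.snapshot("top"); p,r,_=pose(); print(p,_["force"],r.as_matrix().round(4).tolist())
save(s,"w16",(240,180,400,300),5); save(a,"s16",(330,190,420,270),8)
for l,q in (("w",s),("a",a)): print(l,[(d["point"],d["score"]) for d in manip.pinpoint("gauge_foot",q)],[(d["point"],d["score"]) for d in manip.pinpoint("sink_land",q)])
```

```text
[0.56085768 0.11125402 0.16739614] [-0.2970597   0.84034332 -1.34883524] [[0.9915, 0.1302, 0.0028], [0.1302, -0.9915, -0.0], [0.0028, 0.0004, -1.0]]
w [([321.2, 253.9], 0.82)] [([317.2, 231.0], 0.6)]
a [([369.8, 236.4], 0.38)] [([163.1, 293.4], 0.65), ([284.1, 264.8], 0.53), ([371.2, 249.4], 0.5), ([254.5, 278.3], 0.46), ([380.9, 183.8], 0.23)]
```

View pics/w16.png

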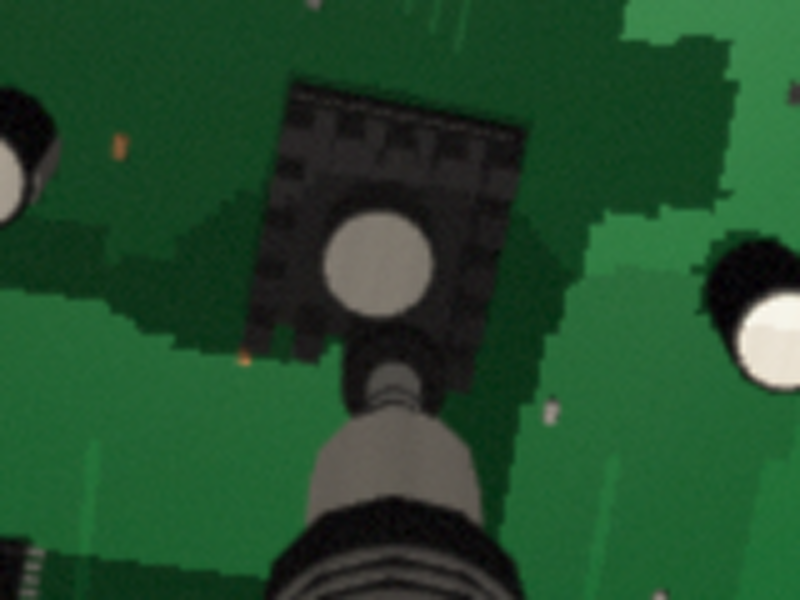

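View pics/s16.png

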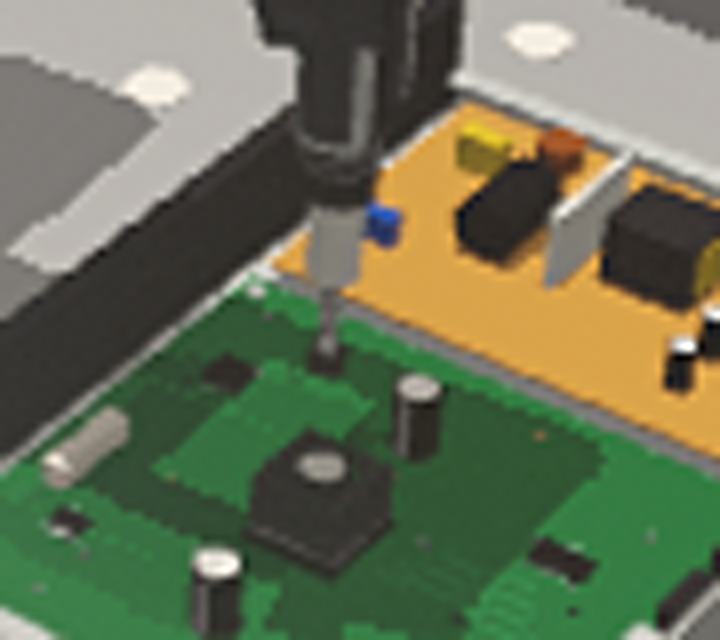

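Run:
```python
from h import *
s=manip.snapshot("wrist"); p,r,_=pose(); print(p)
f=lambda u,z:(r.inv().apply(ray(s,u,z)-p)*1000).round(2)
c,a=land(s,(295,215,340,248),75); print("land",c,a,f(c,.05))
# foot outline points far edge & sides
X=[f((240+x/5,180+y/5),p[2]-.0764) for x,y in ((393,322),(342,370),(443,370),(393,370))]; print(X)
```

```text
[0.56008643 0.11131262 0.16659065]
land [315.13119534 232.03498542] 343 [  0.68  -0.72 116.59]
[array([ 5.12,  1.54, 76.41]), array([-0.72, -4.38, 76.4 ]), array([-0.74,  7.33, 76.4 ]), array([-0.73,  1.53, 76.4 ])]
```

Emit:
{"op": "play_rows", "data": {"steps": [[[0.0016,-0.0022,0.01,0,0,0],[0,0,0.015,0,0,0],[0,0,0.01,0,0,0],[0,0,0,0,0,0],[0,0,0,0,0,0]]]}}

```text
t: 23.05
tcp_pos: [0.5613, 0.1137, 0.1309]
tool_rot: [0.998, 0.065, -0.0, 0.0]
force: [0.8, -0.1, -1.2]
finger_gap: 0.268
```

Run:
```python
from h import *
s=manip.snapshot("wrist"); a=manip.snapshot("scene"); p,r,_=pose(); print(p,_["force"])
save(s,"w17",(270,205,370,280),8); save(a,"s17",(350,225,395,265),14)
```

```text
[0.56150837 0.11367845 0.13135955] [ 0.7074511   0.01028511 -1.2840089 ]
```

View pics/w17.png

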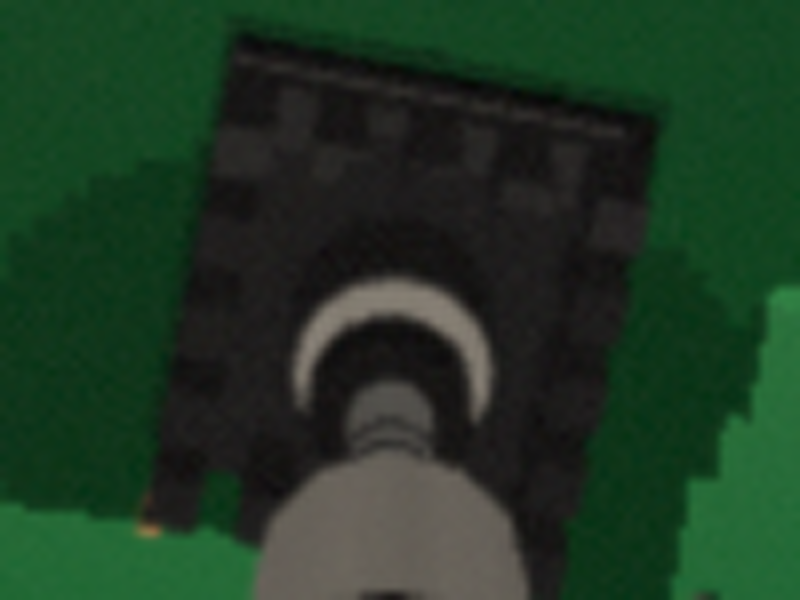

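View pics/s17.png

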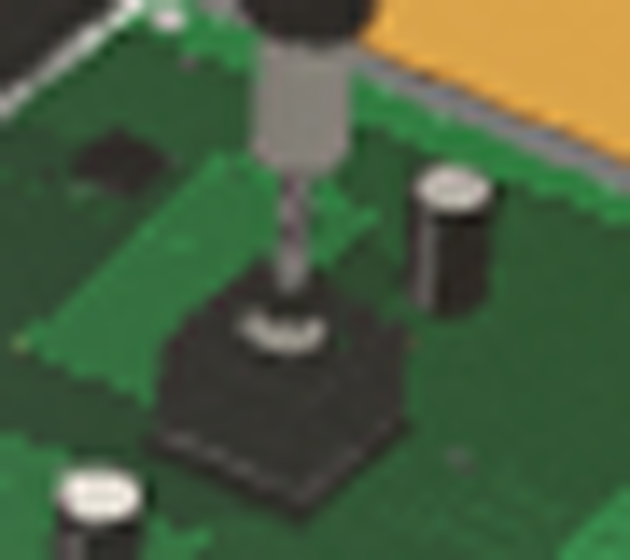

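Emit:
{"op": "play_rows", "data": {"steps": [[[0,0,0.002,0,0,0],[0,0,0.001,0,0,0],[0,0,0,0,0,0]]]}}

```text
t: 23.52
tcp_pos: [0.5611, 0.1137, 0.128]
tool_rot: [0.998, 0.065, -0.0, 0.0]
force: [0.3, 0.3, -1.8]
finger_gap: 0.269
```

Run:
```python
from h import *
s=manip.snapshot("wrist"); a=manip.snapshot("scene"); p,r,_=pose(); print(p,_["force"])
save(s,"w18",(270,205,370,280),8); save(a,"s18",(350,225,395,265),14)
```

```text
[0.56116261 0.11370181 0.12808193] [-0.00447906  0.4934716  -1.11530668]
```

View pics/w18.png

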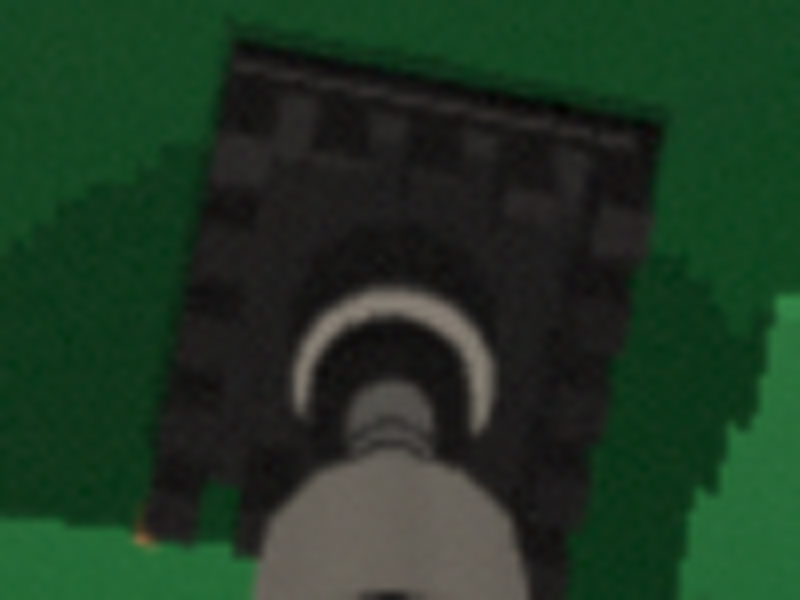

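View pics/s18.png

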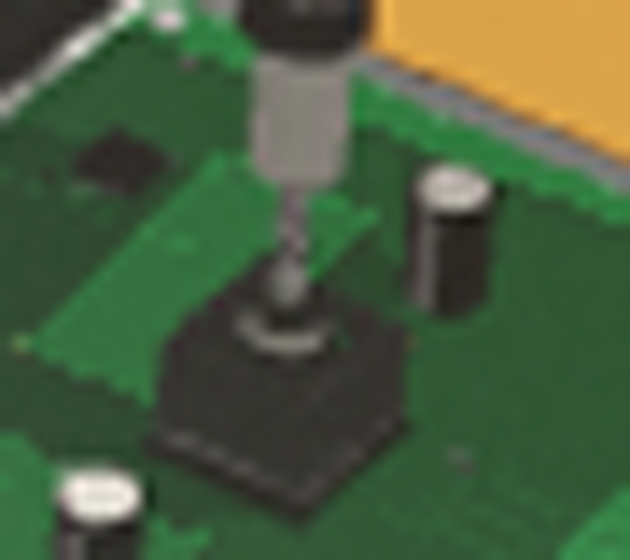

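Emit:
{"op": "play_rows", "data": {"steps": [[[0,0,0.0012,0,0,0],[0,0,0.0012,0,0,0],[0,0,0.0012,0,0,0],[0,0,0.0012,0,0,0],[0,0,0,0,0,0]]]}}

```text
t: 24.25
tcp_pos: [0.5612, 0.1137, 0.1233]
tool_rot: [0.998, 0.065, 0.0, -0.0]
force: [-0.7, 0.2, 0.7]
finger_gap: 0.267
```

Emit:
{"op": "play_rows", "data": {"steps": [[[0,0,0.0012,0,0,0],[0,0,0.0012,0,0,0],[0,0,0.0012,0,0,0],[0,0,0.0005,0,0,0],[0,0,0,0,0,0],[0,0,0,0,0,0]]]}}

```text
t: 25.0
tcp_pos: [0.5613, 0.1137, 0.1192]
tool_rot: [0.998, 0.065, 0.0, 0.0]
force: [0.3, 0.7, 3.1]
finger_gap: 0.269
```

Run:
```python
from h import *
s=manip.snapshot("wrist"); a=manip.snapshot("scene")
F=[]
for i in range(6):
    q=manip.sense(); F.append(np.r_[q["tcp_pos"],q["force"]]); manip.snapshot("top")
print(np.mean(F,0).round(4)); print(np.array(F).round(3)[:,[2,5]])
save(s,"w19",(240,205,400,325),5); save(a,"s19",(350,205,395,265),12)
```

```text
[ 0.5612  0.1137  0.1192 -0.3022  0.1588  2.3394]
[[0.119 1.546]
 [0.119 2.645]
 [0.119 1.913]
 [0.119 2.68 ]
 [0.119 2.114]
 [0.119 3.138]]
```

View pics/w19.png

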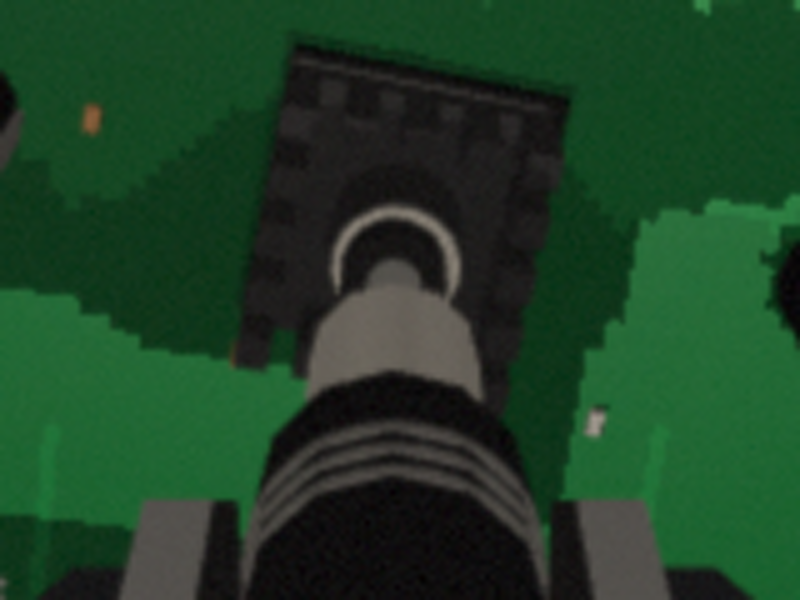

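View pics/s19.png

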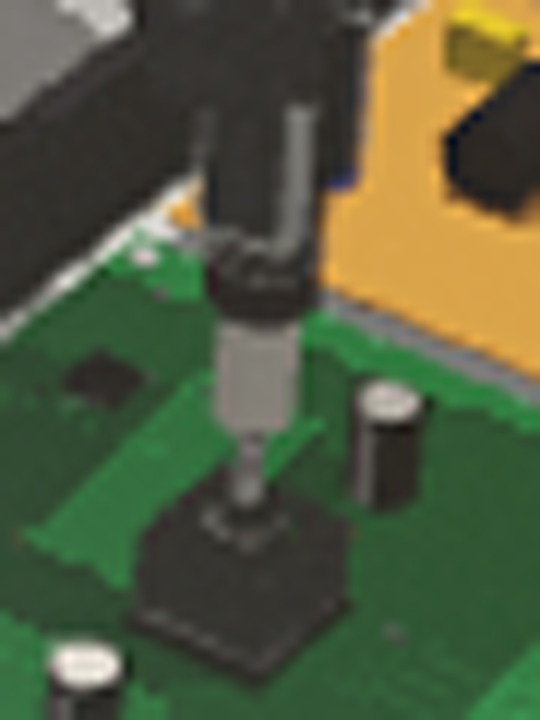

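Emit:
{"op": "play_rows", "data": {"steps": [[[0,0,0.0003,0,0,0],[0,0,0,0,0,0],[0,0,0,0,0,0],[0,0,0,0,0,0]]]}}

```text
t: 25.9
tcp_pos: [0.5612, 0.1137, 0.1188]
tool_rot: [0.998, 0.065, 0.0, 0.0]
force: [0.4, 0.0, 2.0]
finger_gap: 0.27
```

Run:
```python
from h import *
F=[]
for i in range(6):
    q=manip.sense(); F.append(np.r_[q["tcp_pos"],q["force"]]); manip.snapshot("top")
print(np.mean(F,0).round(4),q["t"],q["finger_gap"])
b=manip.snapshot("top"); save(b,"t20")
```

```text
[0.5612 0.1137 0.1188 0.2648 0.0139 2.2978] 26.15 0.2662857000074289
```

View pics/t20.png

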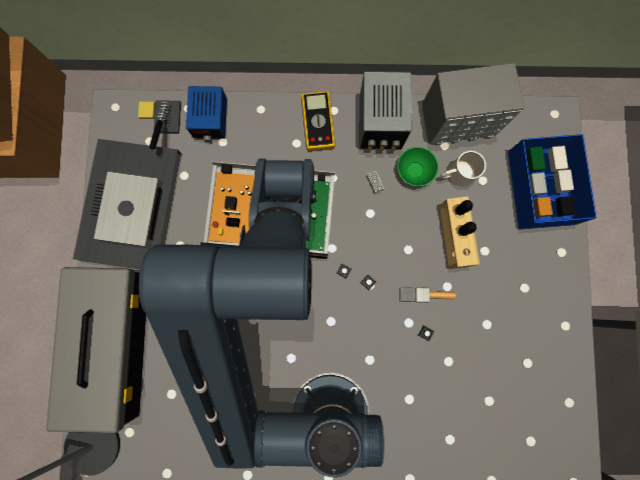

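The top view shows the other three sinks, the brush, bowl, mug and drivers in their original places, with the gauge gone from the rack. The gauge is pressed in about half-way, so I'm handing in.

Run:
```python
from station import manip
print(manip.sign_off())
```

```text
the job is handed in; nothing more can be done
None
```

The heat sink is on the chip, and I handed the job in at about 26 s with the gauge still held pressed on its land. The verdict isn't reported.

**Heat sink:** I took the one farthest from the base, at about (0.45, −0.17). I set it on the chip with about 8 N of contact force, eased off and let go. In the close-up after release its edges were parallel to the chip's, with about 1 mm showing on the three sides I could compare.

**Gauge:** I lifted it from the rack's end hole and stood it on the land, with an even bright ring around the foot. The net push is about 3.4 N, which is half-way by the spring data. The height change gives about 7.6 mm, so the two agree to within about 0.5 mm.

**Everything else:** The last top view showed the other sinks, the drivers, brush, bowl, mug and long sink where they started. I did not compare the other bench items closely.

**What failed or disagreed:**
- **First grasp missed:** the jaws shut in the air above the sink. Both cameras showed the fingertips about 20 mm behind the reported tool point, not 25 mm ahead of it as stated. I worked from the observed offset after that.
- **Wrist camera:** it read about 1.5–2 mm off sideways, so I aligned parts by comparing them within the same picture.

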